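# Press both feet into a bag-base slat

## Robot

A 6-joint arm with a two-finger parallel gripper is mounted at the origin on the work surface. World frame = base frame: x ahead of the robot, y to its left, z up, the work surface at z = 0. Lengths are in m, angles in rad, forces in N, time in s.
With the tool pointing down it reaches from about 0.3 to 0.775 m from the base axis. Payload 14.6 kg.
Tool frame: the origin (TCP) lies midway between the tips of the shut fingers; the grasp point (between the pads) lies 19 mm behind it (tcp_to_grasp is the distance from the TCP to the grasp point, in m); z points along the fingers, y is the line along which they close (so a half turn about z gives the same grasp; the last joint's range is limited). The gripper opens to 94 mm and grips with 3 to 60 N. Pads are 16 mm wide; open, the fingers measure 119 mm over their backs; the gripper's body (75 mm by 177 mm) begins 78 mm behind the grasp point.
Start: joints at [1.212, 0.3, 1.521, -0, 1.321, -0.067], TCP at [0.158, 0.527, 0.172] pointing down, gripper open.
Joint ranges: [-3.03, 3.03], [-0.79, 2.21], [0.23, 2.52], [-1.04, 4.18], [0, 3.07], [-2.55, 2.55]. Speed limits (rad/s): [2.22, 2.22, 2.57, 3.14, 3.14, 3.14].

## Interface

Orientations are given as [roll, pitch, yaw] about the fixed x, y, z axes, in that order (R = Rz(yaw) Ry(pitch) Rx(roll)).
In Python, from station import * gives the robot as it stands.
- The arm moves only by the tool send_rows, never from a script. Its argument "motion" is a list of rows, each a list of 3 entries, a list of its own where there are three numbers: the shift along the tool's x, y, z in units of 0.03 m (1.0 is 0.03 m), then the turn, a rotation vector about the tool's x, y, z in units of 0.12 rad (1.0 is 0.12 rad), then the opening, from -1 (shut) to 1 (fully open). In form: [[[x, y, z], [rx, ry, rz], grip], ...]. A call has 1 to 12 rows; each row shifts and turns the commanded pose from where the row before left it, along the tool's axes as they then stand; what a row does not reach is not made up. A row lasts 1/10 s, in which the tool goes at most 50 mm and 8.59 degrees, less where a joint would pass 70% of its speed; a pose out of reach is approached as far as the arm can. A call with a number of a shift or a turn outside -1 to 1 is refused whole. A call with a gripper value outside its range is refused whole. The fingers move at their own pace and stop on an object; "squeeze" is the grip in N (left out, the last holds). Time passes only in rows, so rows that do not move let the fingers close. It gives the time, the measured TCP pose, the force, the opening and the grip force at its end, in the units of the state.
- get_obs(): the state, without advancing time (a new reading comes with each control period).
- camera(name): name is "scene" or "top"; returns a dict with "pixels" (420x560x3 uint8, red, green, blue), "depth" (420x560 float32, m along the optical axis (not along the pixel's ray), 0 where there is no reading), "fx", "fy", "cx", "cy" (pixels), "dist" ([k1, k2, p1, p2, k3] as OpenCV has them; the pictures are not rectified), "rvec" (rotation vector, rad) and "tvec" (3), from world to camera coordinates, as OpenCV has them. Camera axes: x right, y down, z forward; pixel columns grow to the right and rows downward; lengths in m; the calibration is good to about 2 mm. A picture is of the moment at which its call begins.
- hand_in(): hands the job in; it is judged then, once.
The state is a dict: "time_s": time; "qpos": joint angles; "joint_vel": joint speeds; "tau": joint torques, N m; "ee_pos": TCP position; "eef_rot": TCP orientation; "force": force on the tool from outside, world axes, zero at the start; "moment": the same for the moment, N m; "grip_width": finger opening in m; "grip_force": force on a finger pad.
Only numpy, scipy, OpenCV 4.12 (cv2) and the standard library are available. Lean on these libraries where they do the work, as an engineer would, in place of code of your own. Each camera call takes 0.05 s, during which the arm holds its last target. There are 200 camera calls.

## Task

Two wooden bag-base slats lie in the tray; on one of them the two brass feet still stand proud. Press both of its feet fully home with the bench press, one after the other: put each end in turn into the bent bracket with its foot under the ram, pull the lever down, and turn the slat end for end in between. Then lay the slat gently back in the tray, without dropping it: flat, feet up, alongside the finished slat; do not disturb that one or the things lying around, and do not push the feet in with the gripper.

Things in the scene. Friction and masses are not known exactly. Their poses are not given: they have to be found in the camera images.
- slat: The slat to be worked: beech bar 200 x 44 x 14 mm, about 0.13 kg, lying feet up in either half of the tray, a brass foot standing proud near each end. Origin: centre of its underside; x along its length, z up. Foot axes at x = +85 mm (foot_a) and -85 mm (foot_b), y = 0, 15 mm from the ends. The ends are alike; either may be pressed first.
- foot_a_top (a point): Centre of the top of foot_a, a flat round brass head 22 mm across and 6 mm thick on a 6 mm pin, at the slat's x = +85 mm. Proud: top 28 to 30 mm above the slat's underside; fully home: 20 mm (head down on the wood).
- foot_b_top (a point): Same for foot_b, at the slat's x = -85 mm.
- foot_a (a joint): How far foot_a has been pressed in, m: 0 to 0.002 at the start, 0.010 fully home. Tight press fit: needs about 25 N on the foot, stays where it is pushed.
- foot_b (a joint): Same for foot_b.
- slat_done: The finished slat, same size, both feet already home (heads 6 mm above the wood). Leave it where it is. Origin and axes as for slat.
- tray: Fixed open sheet-steel tray, 240 x 200 mm outside, 26 mm high, walls and floor 5 mm (inner floor 5 mm above the bench, inner 230 x 190 mm). Origin: centre of its underside; x along its 240 mm side. The slats lie lengthwise along tray x, one at tray y about +46 mm and the other at about -46 mm.
- press: Fixed bench arbor press, dark cast iron. Origin: on the bench below the ram axis; x towards the column, y towards the lever side, z up. Work lies along y on the anvil and the work rest, its tail towards -y. Head and column 42 mm wide (y -21..+21): head x -35..+128, z 155..240; column x 73..128; foot casting 28 mm high, x -70..+140, y -45..+45 mm.
- anvil (a point): Point on the anvil's top on the ram axis, 50 mm above the bench; axes as the press. The wooden rest is level with the anvil: together they support work over x -37..+37, y -126..+45 mm; a slat's tail overhangs the rest.
- bracket (a point): Inner corner of the bent steel bracket on the anvil, at press x = 24, y = 17 mm, on the anvil's surface. Its end stop faces -y (x -24..+29), its side fence faces -x (y -33..+17); both 20 mm high, 5 mm thick. A slat end up to 2 mm short of both faces, or touching them, has its foot under the ram.
- ram_face (a point): Centre of the flat round underside of the ram (30 mm across): 104 mm above the bench when raised; it goes straight down up to 35.6 mm.
- lever_grip (a point): A point on the axis of the lever's black round grip, 190 mm from the pivot. Grip 26 mm thick, 150 to 225 mm (plus round end) from the pivot.
- lever_pivot (a point): Lever axis, at x = 43, y = 45, z = 200 mm in the press frame, along press y. The lever points from here towards press -x and swings in the x-z plane.
- lever (a joint): Lever angle, rad: 0 raised (rising 0.6 rad above level towards its tip), 1.15 fully down (0.55 rad below level). The ram descends 31 mm per rad; it meets a proud foot at about 0.8, and the foot is home at 1.10. Spring return: let go, it rises by itself. Pushing down at the grip takes about 3 to 6 N, about 10 N while pressing a foot.
- knife: Bystander: knife with round wooden handle, 182 mm long, 27 mm high. Leave alone.
- mallet: Bystander: mallet, white head 56 mm across and 90 mm long, handle to 170 mm. Leave alone.
- jar: Bystander: round jar 68 mm across, 75 mm high. Leave alone.
Not all that is in view belongs to the job. Leave any purple look-alike of the slat alone.

How it is judged:
On the way, in this order (a step that is already met when the one before it is completed fails the run):
1. one foot, under the ram, is pressed home while the other still stands proud (((value of joint foot_a above 0.0085 m and value of joint foot_b below 0.004 m and horizontal distance between foot_a_top and ram_face below 0.01 m) or (value of joint foot_b above 0.0085 m and value of joint foot_a below 0.004 m and horizontal distance between foot_b_top and ram_face below 0.01 m))), for 0.1 s.
2. the slat turned, the other foot, under the ram, is pressed home too (value of joint each of foot_a, foot_b above 0.0085 m and value of joint lever above 0.95 rad and horizontal distance between any of foot_a_top, foot_b_top and ram_face below 0.01 m), for 0.1 s.
At the end, for the whole second after the job is handed in: Both feet of the slat are home (at least 8.5 of 10 mm in); the slat lies at rest flat on the tray's floor, feet up, lengthwise in the tray (within 0.3 rad) beside the finished slat, which has not moved more than 20 mm; the lever is back up (below 0.1 rad) (value of joint each of foot_a, foot_b above 0.0085 m and value of joint lever below 0.1 rad and angle between slat's own z axis and vertical below 0.06 rad and z of slat in the frame of tray below 0.009 m and x of slat in the frame of tray between -0.03 and 0.03 m and y of slat in the frame of tray between -0.08 and 0.08 m and angle between the x axis of slat and the x axis of tray, either way round below 0.3 rad and linear speed of slat below 0.02 m/s and distance of slat_done from where it was at the start of the episode below 0.02 m); the robot touches nothing.
It fails at once if a foot is pushed with the gripper (over 12 N) (contact force between the fingers and foot_a above 12 N or contact force between the fingers and foot_b above 12 N).
It fails at once if the finished slat is disturbed (moved 20 mm) (distance of slat_done from where it was at the start of the episode above 0.02 m).
It fails at once if a bystander is disturbed (moved 30 mm) (distance of any of knife, mallet, jar from where it was at the start of the episode above 0.03 m).
It fails at once if the slat is dropped (below 30 mm over the tray's underside at more than 0.6 m/s) (z of slat in the frame of tray below 0.03 m and linear speed of slat above 0.6 m/s).
It also fails if it takes over 72 s, if anything falls off the work surface, if the arm or the gripper's body presses on something with over 40 N, if the wrist force passes 120 N, or if a joint passes its speed limit or range.

## Working session

There is one attempt and no reset: what is moved stays moved. The work goes in short steps, Python scripts to look and compute and a tool call to move; the robot and the scene stay as the last step left them, time stands still between calls to the robot, and variables do not carry over. Pictures are saved under pics/ and viewed, at most 10 in all, crops included, and the job is handed in when it is done.

Besides the shell and the picture viewer there is one more tool, called after "Emit:" by a JSON object that holds its "api" and its "payload", one argument or row to a line. send_rows: Moves the arm, as the interface text tells. Its arguments: {"type":"object","properties":{"motion":{"type":"array"},"squeeze":{"type":"number"}},"required":["motion"]}

```bash
ls; mkdir -p pics
cat > h.py <<'E'
import numpy as np, cv2
from station import *
def P(c,uv,z):
    "pixel -> world point at height z"
    K=np.array([[c['fx'],0,c['cx']],[0,c['fy'],c['cy']],[0,0,1]]);R=cv2.Rodrigues(np.array(c['rvec'],float))[0];t=np.array(c['tvec'],float).ravel()
    n=cv2.undistortPoints(np.array(uv,float).reshape(-1,1,2),K,np.array(c['dist'],float)).reshape(-1,2)
    o=-R.T@t; d=np.c_[n,np.ones(len(n))]@R
    return o+d*((z-o[2])/d[:,2])[:,None]
def W(c):
    "world xyz of every pixel by depth"
    h,w=c['depth'].shape;K=np.array([[c['fx'],0,c['cx']],[0,c['fy'],c['cy']],[0,0,1]]);R=cv2.Rodrigues(np.array(c['rvec'],float))[0];t=np.array(c['tvec'],float).ravel()
    u,v=np.meshgrid(np.arange(w),np.arange(h));n=cv2.undistortPoints(np.dstack([u,v]).astype(float).reshape(-1,1,2),K,np.array(c['dist'],float)).reshape(h,w,2)
    p=np.dstack([n,np.ones((h,w))])*c['depth'][...,None]
    return (p-t)@R
def shot(n,f):
    c=camera(n);cv2.imwrite('pics/'+f,c['pixels'][...,::-1]);return c
E
python3 - <<'E'
from h import *
import pickle
for n in('top','scene'):
    c=shot(n,n+'0.png');pickle.dump(c,open(n+'0.pkl','wb'));print(n,c['fx'],-cv2.Rodrigues(np.array(c['rvec'],float))[0].T@np.array(c['tvec']).ravel())
print(get_obs())
E
```

```text
pics
top 475.66092698723725 [ 0.27158422 -0.01480895  1.382334  ]
scene 482.594124144114 [ 1.17888402 -0.34832861  1.14000638]
{'time_s': 0.1, 'qpos': array([ 1.21238258e+00,  3.00376635e-01,  1.52148136e+00, -3.63778906e-05,
        1.32069160e+00, -6.65881548e-02]), 'joint_vel': array([ 3.58926605e-04, -1.40129436e-03, -2.14681916e-03,  1.33860219e-03,
        2.99545176e-05,  1.04609559e-03]), 'tau': array([ 3.28692076e-04, -5.32642436e+01, -3.53285801e+01,  7.08524091e-02,
        2.36697088e-02, -5.27292684e-05]), 'ee_pos': array([0.15815453, 0.52650932, 0.17148035]), 'eef_rot': array([-3.14063550e+00, -2.85139708e-05,  2.84977607e+00]), 'force': array([ 0.13042844, -0.74554927,  0.47874295]), 'moment': array([ 0.0351197 ,  0.08506759, -0.02833324]), 'grip_force': 0.0, 'grip_width': 0.09420530016409633}
```

View pics/top0.png

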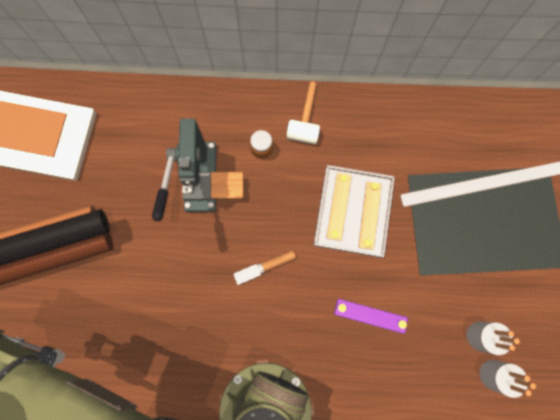

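View pics/scene0.png

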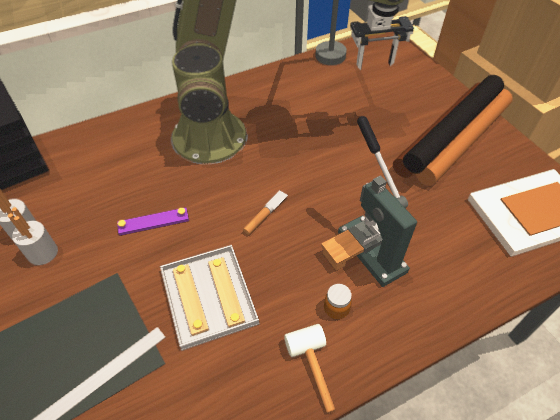

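The top view shows the tray with its slats at about (340,205) and (371,215), and the press at (195,170) with its wooden rest to the right at (228,185) and lever grip at (160,205). The jar is at (261,143), the knife at (265,268) and the mallet at (304,130). The scene view shows the same things. Next I'll measure by depth.

```bash
cat > m.py <<'E'
from h import *
import pickle
C={n:pickle.load(open(n+'0.pkl','rb')) for n in('top','scene')}
for n in C:
    c=C[n];w=W(c);hsv=cv2.cvtColor(c['pixels'],cv2.COLOR_RGB2HSV)
    m=((hsv[...,0]>12)&(hsv[...,0]<35)&(hsv[...,1]>60)&(hsv[...,2]>150)&(w[...,2]>.008)&(w[...,2]<.07)&(w[...,0]>.3)).astype(np.uint8)
    k,l,s,ce=cv2.connectedComponentsWithStats(m)
    for i in range(1,k):
        if s[i,4]<200: continue
        p=w[l==i];wood=p[(abs(p[:,2]-np.median(p[:,2]))<.005)]
        uv=np.argwhere(l==i)[:,::-1].astype(np.float32)
        zt=.019 if np.median(p[:,2])<.035 else .05
        rc=cv2.minAreaRect(P(c,uv,zt)[:,:2].astype(np.float32))
        print(n,i,s[i],'medz',np.median(p[:,2]).round(4),'pct',np.percentile(p[:,2],[5,50,90,97,99]).round(4),'rect',np.round(rc[0],4),np.round(rc[1],4),round(rc[2],2), 'corners',cv2.boxPoints(rc).round(3).tolist())
        # feet: saturated bright yellow
        f=((l==i)&(hsv[...,1]>145)).astype(np.uint8)
        kk,ll,ss,cc=cv2.connectedComponentsWithStats(f)
        for j in range(1,kk):
            if ss[j,4]>25: print('   foot',cc[j].round(1),ss[j,4],'z',np.percentile(w[ll==j][:,2],[20,50,80]).round(4),'xy',w[ll==j].mean(0).round(4))
c=C['top'];w=W(c)
# press: tall things
m=(w[...,2]>.13)&(w[...,0]>.35)&(abs(w[...,1])<.5)&(w[...,0]<.9)
x,y=np.where(m);print('tall px',y.min(),y.max(),x.min(),x.max())
hd=(w[...,2]>.23)&m;  print('head z',w[hd][:,2].mean(),cv2.minAreaRect(w[hd][:,:2].astype(np.float32)))
for n,b in(('top',(130,100,250,230)),('scene',(310,100,430,300))):
    c=C[n];x0,y0,x1,y1=b
    cv2.imwrite(f'pics/{n}c.png',cv2.resize(c['pixels'][y0:y1,x0:x1,::-1],None,fx=600/(y1-y0)*.9,fy=600/(y1-y0)*.9,interpolation=cv2.INTER_CUBIC))
a=cv2.resize(C['top']['pixels'][155:265,305:405,::-1],None,fx=5,fy=5,interpolation=cv2.INTER_CUBIC);cv2.imwrite('pics/trayc.png',a)
E
python3 m.py
```

```text
top 1 [301  82  15  41 221] medz 0.0279 pct [0.0198 0.0279 0.0348 0.0367 0.0382] rect [ 0.8916 -0.0908] [0.0194 0.1331] 79.7 corners [[0.8240000009536743, -0.08799999952316284], [0.9549999833106995, -0.1120000034570694], [0.9589999914169312, -0.09300000220537186], [0.828000009059906, -0.0689999982714653]]
   foot [309.2  99.3] 153 z [0.0224 0.0259 0.0305] xy [ 0.8964 -0.0918  0.0264]
top 2 [   0  101   67   56 2044] medz 0.0366 pct [0.0316 0.0366 0.0402 0.0419 0.0434] rect [0.7555 0.7296] [0.1976 0.1372] 81.36 corners [[0.6729999780654907, 0.6420000195503235], [0.8090000152587891, 0.621999979019165], [0.8379999995231628, 0.8169999718666077], [0.703000009059906, 0.8379999995231628]]
   foot [ 28.9 128.5] 1925 z [0.0341 0.0366 0.0388] xy [0.7606 0.7312 0.0365]
top 19 [211 173  31  26 504] medz 0.0496 pct [0.045  0.0496 0.0537 0.0552 0.056 ] rect [0.6094 0.1417] [0.0744 0.0867] 2.44 corners [[0.5699999928474426, 0.18299999833106995], [0.5740000009536743, 0.09700000286102295], [0.6480000019073486, 0.10000000149011612], [0.6449999809265137, 0.18700000643730164]]
   foot [225.7 186.8] 260 
[... 2404 characters left out ...]
97705, -0.27000001072883606], [0.44699999690055847, -0.2460000067949295]]
   foot [180.3 268.8] 28 z [0.0315 0.0333 0.0362] xy [ 0.4676 -0.272   0.0334]
scene 102 [305 348  30  64 557] medz 0.0277 pct [0.0188 0.0277 0.034  0.0368 0.0388] rect [ 0.8854 -0.0903] [0.0205 0.1505] 79.59 corners [[0.8100000023841858, -0.08699999749660492], [0.9580000042915344, -0.11400000005960464], [0.9610000252723694, -0.09399999678134918], [0.8130000233650208, -0.06700000166893005]]
   foot [319.9 380.6] 543 z [0.0226 0.0275 0.0322] xy [ 0.8928 -0.0932  0.0273]
tall px 83 201 118 229
head z 0.2628323397152762 ((0.5927772521972656, 0.23760667443275452), (0.07347090542316437, 0.286720871925354), 89.6274185180664)
```

View pics/topc.png

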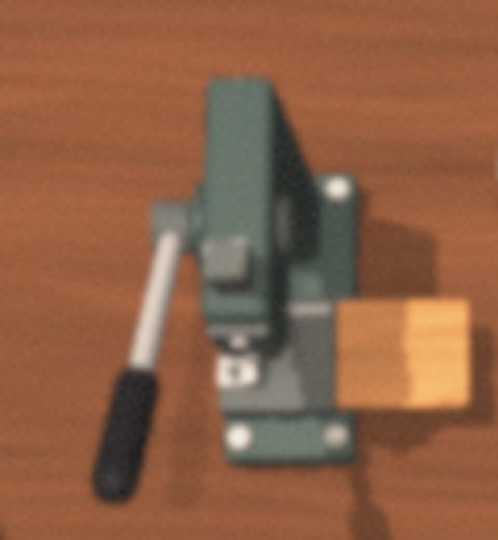

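View pics/trayc.png

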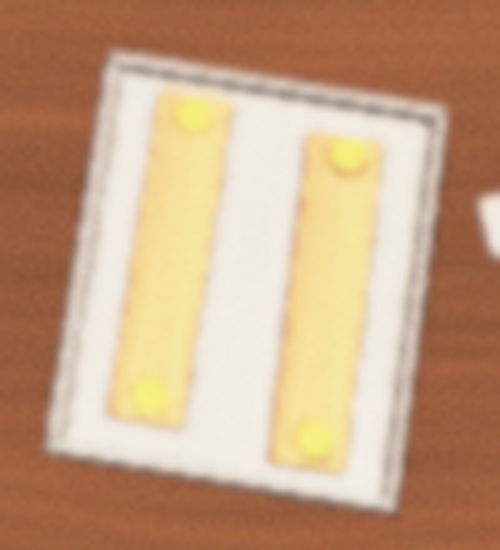

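The top crop shows the press with its lever on world +y and its column on +x; the casting's front corners are at about crop (225,460) and (355,460). In the tray crop, the right slat has the proud feet, with a dark rim at (348,170) and depth up to 37 mm. So the slat to be worked is the one at y of about -0.28. Next I'll locate the bystanders and plan the approach.

```bash
cat >> h.py <<'E'
def go(x,y,z,yaw=None):
    "remaining shift in tool units (0.03 m) and turn units (0.12 rad) about tool z"
    from scipy.spatial.transform import Rotation as Ro
    o=get_obs();R=Ro.from_euler('xyz',o['eef_rot']).as_matrix();d=np.array([x,y,z])-o['ee_pos']
    print('now',o['time_s'],np.round(o['ee_pos'],4),np.round(o['eef_rot'],4),'F',np.round(o['force'],1),'w',round(o['grip_width'],4),'q6',o['qpos'][5].round(2))
    s=f"shift units {np.round(R.T@d/.03,2)}"
    if yaw is not None:
        dy=(yaw-o['eef_rot'][2]+np.pi)%(2*np.pi)-np.pi
        c,s_=np.cos(yaw),np.sin(yaw);R2=np.array([[c,s_,0],[s_,-c,0],[0,0,-1]])
        s+=f" turn rz {-dy/.12:.2f}; after turn shift {np.round(R2.T@d/.03,2)}"
    print(s)
E
python3 - <<'E'
from h import *
import pickle
c=pickle.load(open('top0.pkl','rb'));w=W(c)
for n,(x0,y0,x1,y1) in dict(jar=(245,125,278,162),knife=(230,248,300,288),mallet=(283,78,325,150)).items():
    p=w[y0:y1,x0:x1].reshape(-1,3);p=p[(p[:,2]>.012)&(p[:,2]<.1)];print(n,np.percentile(p,[2,98],axis=0).round(3).tolist())
print(P(c,[[184.2,210.8],[215.5,210.8]],.028).round(4))
s=pickle.load(open('scene0.pkl','rb'))
for n,c in(('top',c),('scene',s)):
    w=W(c);dk=(c['pixels'].max(2)<70)&(w[...,2]>.2)&(w[...,2]<.36)&(w[...,0]<.62)&(w[...,0]>.35)&(abs(w[...,1]-.27)<.1)
    p=w[dk];
    if len(p): print(n,len(p),p.mean(0).round(3),np.percentile(p,[3,97],axis=0).round(3).tolist())
go(.5476,-.2796,.15,3.0246)
E
```

```text
jar [[0.708, 0.018, 0.018], [0.768, 0.077, 0.08]]
knife [[0.34, -0.058, 0.013], [0.425, 0.1, 0.03]]
mallet [[0.759, -0.113, 0.017], [0.948, -0.031, 0.059]]
[[0.5342 0.2606 0.028 ]
 [0.538  0.1703 0.028 ]]
top 362 [0.513 0.246 0.301] [[0.456, 0.202, 0.207], [0.61, 0.267, 0.341]]
scene 549 [0.532 0.239 0.289] [[0.464, 0.199, 0.206], [0.617, 0.267, 0.339]]
now 0.1 [0.1582 0.5265 0.1715] [-3.1406 -0.      2.8498] F [ 0.1 -0.7  0.5] w 0.0942 q6 -0.07
shift units [-20.16 -22.     0.74] turn rz -1.46; after turn shift [-16.03 -25.17   0.72]
```

Emit:
{"api": "send_rows", "payload": {
  "motion": [
    [[-0.84,-0.92,0],[0,0,0],0.25],
    [[-0.84,-0.92,0],[0,0,0],0.25],
    [[-0.84,-0.92,0],[0,0,0],0.25],
    [[-0.84,-0.92,0],[0,0,0],0.25],
    [[-0.84,-0.92,0],[0,0,0],0.25],
    [[-0.84,-0.92,0],[0,0,0],0.25],
    [[-0.84,-0.92,0],[0,0,0],0.25],
    [[-0.84,-0.92,0],[0,0,0],0.25],
    [[-0.84,-0.92,0],[0,0,0],0.25],
    [[-0.84,-0.92,0],[0,0,0],0.25],
    [[-0.84,-0.92,0],[0,0,0],0.25],
    [[-0.84,-0.92,0],[0,0,0],0.25]
  ]
}}

```text
time_s: 1.3
ee_pos: [0.3528, 0.1211, 0.1719]
eef_rot: [3.142, 0.0, 2.85]
force: [1.0, 0.6, -0.5]
grip_width: 0.0588
grip_force: 0.0
```

Emit:
{"api": "send_rows", "payload": {
  "motion": [
    [[-0.84,-0.92,0],[0,0,0],0.25],
    [[-0.84,-0.92,0],[0,0,0],0.25],
    [[-0.84,-0.92,0],[0,0,0],0.25],
    [[-0.84,-0.92,0],[0,0,0],0.25],
    [[-0.84,-0.92,0],[0,0,0],0.25],
    [[-0.84,-0.92,0],[0,0,0],0.25],
    [[-0.84,-0.92,0],[0,0,0],0.25],
    [[-0.84,-0.92,0],[0,0,0],0.25],
    [[-0.84,-0.92,0],[0,0,0],0.25],
    [[-0.84,-0.92,0],[0,0,0],0.25],
    [[0,0,0],[0,0,-0.73],0.25],
    [[0,0,0],[0,0,-0.73],0.25]
  ]
}}

```text
time_s: 2.5
ee_pos: [0.5143, -0.2151, 0.171]
eef_rot: [3.141, -0.001, 3.027]
force: [-0.2, 0.4, 0.4]
grip_width: 0.0585
grip_force: 0.0
```

Run:
```python
from h import *
go(.5476,-.2796,.08,3.0246)
```

```text
now 2.5 [ 0.5143 -0.2151  0.171 ] [ 3.1411e+00 -1.4000e-03  3.0270e+00] F [-0.2  0.4  0.4] w 0.0585 q6 -1.92
shift units [-1.35 -2.01  3.03] turn rz 0.02; after turn shift [-1.35 -2.01  3.03]
```

Emit:
{"api": "send_rows", "payload": {
  "motion": [
    [[-0.45,-0.67,0.5],[0,0,0],0.25],
    [[-0.45,-0.67,0.5],[0,0,0],0.25],
    [[-0.45,-0.67,1],[0,0,0],0.25],
    [[0,0,1],[0,0,0],0.25],
    [[0,0,0.6],[0,0,0],0.25],
    [[0,0,0],[0,0,0],0.25]
  ]
}}

```text
time_s: 3.1
ee_pos: [0.5462, -0.2782, 0.0609]
eef_rot: [3.139, -0.005, 3.025]
force: [0.3, -0.4, 0.7]
grip_width: 0.0585
grip_force: 0.0
```

Run:
```python
from h import *
go(.5476,-.2796,.0075,3.0246)
a=shot('top','t1.png');b=shot('scene','s1.png')
A=cv2.resize(a['pixels'][130:280,300:450],(600,600),interpolation=2);cv2.imwrite('pics/grasp.png',cv2.resize(b['pixels'][200:350,130:290,::-1],(640,600),interpolation=2))
```

```text
now 3.1 [ 0.5462 -0.2782  0.0609] [ 3.1394 -0.0049  3.0248] F [ 0.3 -0.4  0.7] w 0.0585 q6 -1.98
shift units [-0.06 -0.05  1.78] turn rz 0.00; after turn shift [-0.05 -0.04  1.78]
```

View pics/grasp.png

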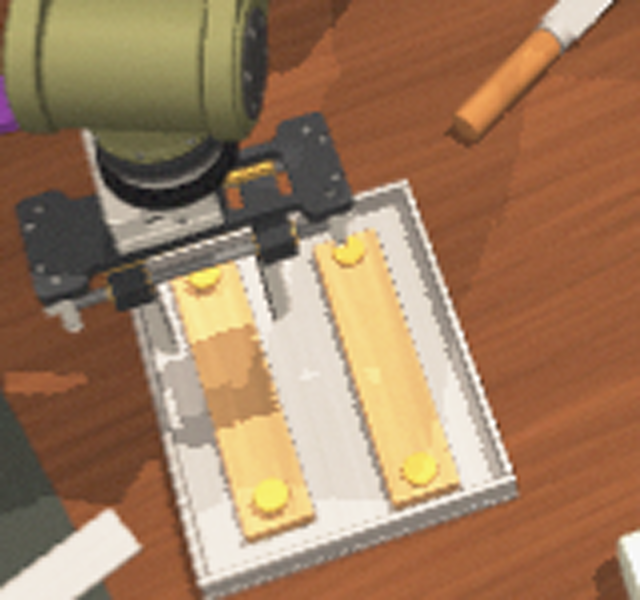

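The fingers, at crop (130,285) and (275,240), straddle the working slat. Its proud feet show at (203,275) and (270,495). Next I go down and grip.

Emit:
{"api": "send_rows", "payload": {
  "motion": [
    [[-0.05,-0.02,0.6],[0,0,0],0.25],
    [[0,-0.02,0.6],[0,0,0],0.25],
    [[0,0,0.3],[0,0,0],0.25],
    [[0,0,0.25],[0,0,0],0.25],
    [[0,0,0],[0,0,0],0.25]
  ],
  "squeeze": 25
}}

```text
time_s: 3.7
ee_pos: [0.5491, -0.2802, 0.0115]
eef_rot: [3.142, -0.0, 3.025]
force: [0.7, -0.4, -0.0]
grip_width: 0.0586
grip_force: 0.0
```

Emit:
{"api": "send_rows", "payload": {
  "motion": [
    [[0,0,0],[0,0,0],-1],
    [[0,0,0],[0,0,0],-1],
    [[0,0,0],[0,0,0],-1],
    [[0,0,0],[0,0,0],-1],
    [[0,0,0],[0,0,0],-1]
  ]
}}

```text
time_s: 4.2
ee_pos: [0.5491, -0.2803, 0.0116]
eef_rot: [-3.142, 0.0, 3.025]
force: [-0.5, 0.4, 0.4]
grip_width: 0.0224
grip_force: 0.0
```

Emit:
{"api": "send_rows", "payload": {
  "motion": [
    [[0,0,0],[0,0,0],0.25],
    [[0,0,0],[0,0,0],0.25],
    [[0,0,0],[0,0,0],0.25],
    [[0,0,0],[0,0,0],0.25],
    [[0,0,0],[0,0,0],0.25]
  ]
}}

```text
time_s: 4.7
ee_pos: [0.5491, -0.2802, 0.0114]
eef_rot: [3.142, -0.0, 3.025]
force: [-0.8, -0.8, 0.3]
grip_width: 0.0573
grip_force: 0.0
```

Run:
```python
from h import *
go(.5476,-.2796,.0075,3.0246)
b=shot('scene','s2.png')
cv2.imwrite('pics/grasp2.png',cv2.resize(b['pixels'][230:330,140:260,::-1],(720,600),interpolation=2))
```

```text
now 4.7 [ 0.5491 -0.2802  0.0114] [ 3.1416 -0.      3.025 ] F [-0.8 -0.8  0.3] w 0.0573 q6 -1.99
shift units [0.05 0.02 0.13] turn rz 0.00; after turn shift [0.05 0.02 0.13]
```

View pics/grasp2.png

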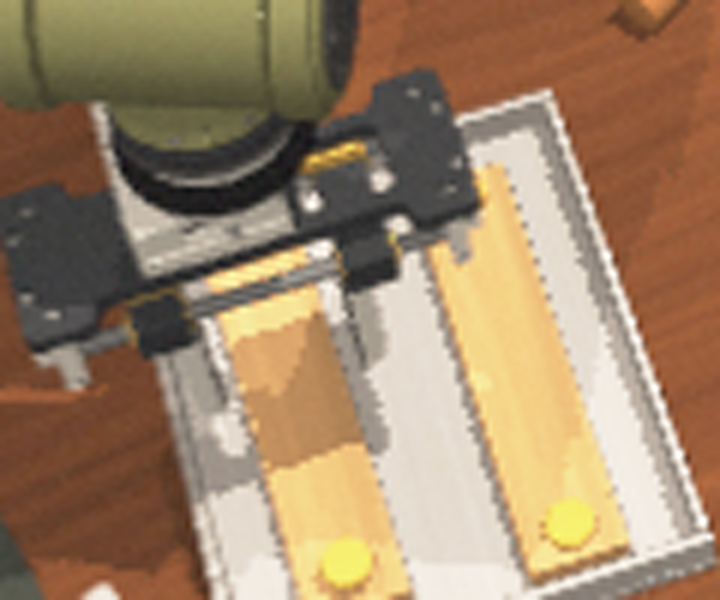

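Emit:
{"api": "send_rows", "payload": {
  "motion": [
    [[0,0,0.13],[0,0,0],0.25],
    [[0,0,0],[0,0,0],0.25],
    [[0,0,0],[0,0,0],0.05],
    [[0,0,0],[0,0,0],-0.1],
    [[0,0,0],[0,0,0],-0.15],
    [[0,0,0],[0,0,0],-0.2]
  ]
}}

```text
time_s: 5.35
ee_pos: [0.5491, -0.2803, 0.0076]
eef_rot: [-3.142, 0.0, 3.025]
force: [0.2, -0.1, 0.1]
grip_width: 0.0377
grip_force: 0.0
```

Emit:
{"api": "send_rows", "payload": {
  "motion": [
    [[0,0,0],[0,0,0],0.25],
    [[0,0,0],[0,0,0],0.25],
    [[0,0,0.1],[0,0,0],0.25],
    [[0,0,0.1],[0,0,0],0.25],
    [[0,0,0],[0,0,0],0.25]
  ]
}}

```text
time_s: 5.85
ee_pos: [0.5488, -0.2801, 0.0009]
eef_rot: [3.141, -0.001, 3.025]
force: [-0.5, -0.2, 0.3]
grip_width: 0.0586
grip_force: 0.0
```

Emit:
{"api": "send_rows", "payload": {
  "motion": [
    [[0,0,0.1],[0,0,0],0.25],
    [[0,0,0],[0,0,0],0.25]
  ]
}}

```text
time_s: 6.05
ee_pos: [0.5489, -0.2802, -0.0019]
eef_rot: [3.141, -0.001, 3.025]
force: [0.5, -0.1, 0.2]
grip_width: 0.0589
grip_force: 0.0
```

Emit:
{"api": "send_rows", "payload": {
  "motion": [
    [[0,0,0.1],[0,0,0],0.25],
    [[0,0,0],[0,0,0],0.25]
  ]
}}

```text
time_s: 6.25
ee_pos: [0.5489, -0.2802, -0.0049]
eef_rot: [3.141, -0.0, 3.025]
force: [-0.3, -0.3, -0.9]
grip_width: 0.0586
grip_force: 0.0
```

Emit:
{"api": "send_rows", "payload": {
  "motion": [
    [[0,0,0],[0,0,0],0.05],
    [[0,0,0],[0,0,0],-0.1],
    [[0,0,0],[0,0,0],-0.2],
    [[0,0,0],[0,0,0],-0.2]
  ]
}}

```text
time_s: 6.65
ee_pos: [0.5491, -0.2803, -0.0044]
eef_rot: [-3.142, 0.0, 3.025]
force: [-0.0, 1.1, -0.1]
grip_width: 0.0378
grip_force: 0.0
```

Run:
```python
from h import *
import pickle
o=get_obs();print(o['ee_pos'],o['qpos'].round(4))
c=shot('scene','s3.png');w=W(c);c0=pickle.load(open('scene0.pkl','rb'));w0=W(c0)
m=(c0['depth']-c['depth']>.012)&(c['depth']>0)&(np.hypot(w[...,0]-.549,w[...,1]+.28)<.16)&(w[...,2]<.2)
k,l,s,ce=cv2.connectedComponentsWithStats(m.astype(np.uint8))
d=w-o['ee_pos'];yaw=o['eef_rot'][2]
tx=d[...,0]*np.cos(yaw)+d[...,1]*np.sin(yaw);ty=d[...,0]*np.sin(yaw)-d[...,1]*np.cos(yaw)
for lo in np.arange(0,.14,.01):
    q=m&(w[...,2]>=lo)&(w[...,2]<lo+.01)
    if q.sum(): print(round(lo,2),q.sum(),'tx',np.percentile(tx[q],[5,50,95]).round(3),'ty',np.percentile(ty[q],[5,25,50,75,95]).round(3))
cv2.imwrite('pics/g3.png',cv2.resize(c['pixels'][225:325,140:260,::-1],(720,600),interpolation=2))
```

```text
[ 0.54911223 -0.28029033 -0.00435189] [-0.5314  0.6337  1.4718 -0.      1.0359 -1.9855]
0.0 3 tx [-0.065 -0.055 -0.044] ty [-0.136 -0.129 -0.12   0.002  0.1  ]
0.01 2 tx [0.073 0.089 0.104] ty [0.121 0.126 0.132 0.138 0.142]
0.02 1 tx [0.011 0.011 0.011] ty [-0.005 -0.005 -0.005 -0.005 -0.005]
0.03 16 tx [-0.012 -0.009 -0.005] ty [-0.026 -0.021 -0.018  0.023  0.028]
0.04 17 tx [-0.011 -0.009 -0.005] ty [-0.028 -0.023  0.021  0.026  0.031]
0.05 23 tx [-0.011 -0.009 -0.007] ty [-0.028 -0.025 -0.018  0.025  0.03 ]
0.06 19 tx [-0.011 -0.009 -0.006] ty [-0.029 -0.024 -0.019  0.024  0.032]
0.07 24 tx [-0.01  -0.009 -0.006] ty [-0.027 -0.022  0.021  0.027  0.03 ]
0.08 17 tx [-0.011 -0.009 -0.008] ty [-0.027 -0.023 -0.018  0.027  0.032]
0.09 11 tx [-0.012 -0.01  -0.007] ty [-0.028 -0.02  -0.018  0.022  0.026]
0.1 1 tx [0.006 0.006 0.006] ty [-0.019 -0.019 -0.019 -0.019 -0.019]
0.12 2 tx [-0.032 -0.032 -0.031] ty [-0.069 -0.06  -0.05  -0.039 -0.031]
0.13 59 tx [-0.035 -0.033 -0.026] ty [-0.075 -0.036  0.005  0.041  0.078]
0.14 274 tx [-0.034 -0.026  0.021] ty [-0.065 -0.03   0.013  0.043  0.068]
```

View pics/g3.png

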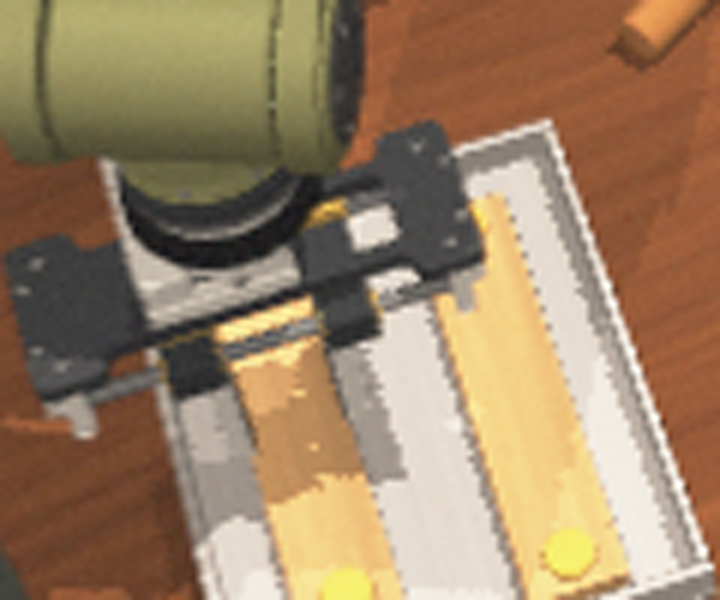

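The fingers end at z of about 0.03–0.035 by depth, while the reported TCP is -0.004. So the reported z reads about 35 mm too low. I'll calibrate it by touching the tray floor gently.

Emit:
{"api": "send_rows", "payload": {
  "motion": [
    [[0,0,0],[0,0,0],0.25],
    [[0,0,0],[0,0,0],0.25],
    [[0,0,0],[0,0,0],0.25],
    [[0,0,0.3],[0,0,0],0.25],
    [[0,0,0.3],[0,0,0],0.25],
    [[0,0,0],[0,0,0],0.25]
  ]
}}

```text
time_s: 7.3
ee_pos: [0.5482, -0.2797, -0.0244]
eef_rot: [3.141, -0.002, 3.025]
force: [-0.2, -0.4, -0.3]
grip_width: 0.0585
grip_force: 0.0
```

Emit:
{"api": "send_rows", "payload": {
  "motion": [
    [[0,0,0.12],[0,0,0],0.25],
    [[0,0,0],[0,0,0],0.25]
  ]
}}

```text
time_s: 7.5
ee_pos: [0.5489, -0.2801, -0.0265]
eef_rot: [3.141, -0.001, 3.025]
force: [-0.1, 0.0, 0.4]
grip_width: 0.0587
grip_force: 0.0
```

Emit:
{"api": "send_rows", "payload": {
  "motion": [
    [[0,0,0],[0,0,0],0.05],
    [[0,0,0],[0,0,0],-0.1],
    [[0,0,0],[0,0,0],-0.15],
    [[0,0,0],[0,0,0],-0.15]
  ]
}}

```text
time_s: 7.9
ee_pos: [0.5492, -0.2804, -0.0258]
eef_rot: [-3.141, 0.0, 3.025]
force: [-0.0, 0.7, 1.2]
grip_width: 0.0441
grip_force: 25.0
```

Emit:
{"api": "send_rows", "payload": {
  "motion": [
    [[0,0,0],[0,0,0],0.15],
    [[0,0,0],[0,0,0],0.15],
    [[0,0,0.08],[0,0,0],0.15],
    [[0,0,0],[0,0,0],0.15]
  ]
}}

```text
time_s: 8.3
ee_pos: [0.5493, -0.2804, -0.0282]
eef_rot: [-3.141, 0.0, 3.025]
force: [-1.1, 0.9, 3.8]
grip_width: 0.054
grip_force: 2.1
```

Emit:
{"api": "send_rows", "payload": {
  "motion": [
    [[0,0,0.07],[0,0,0],0.15],
    [[0,0,0],[0,0,0],0.15]
  ]
}}

```text
time_s: 8.5
ee_pos: [0.5494, -0.2804, -0.0283]
eef_rot: [-3.141, 0.001, 3.025]
force: [-10.0, 5.7, 25.3]
grip_width: 0.0538
grip_force: 12.7
```

Emit:
{"api": "send_rows", "payload": {
  "motion": [
    [[0,0,0.06],[0,0,0],0.15],
    [[0,0,0],[0,0,0],0.15]
  ]
}}

```text
time_s: 8.7
ee_pos: [0.5495, -0.2805, -0.0285]
eef_rot: [-3.141, 0.001, 3.025]
force: [-17.9, 9.6, 43.7]
grip_width: 0.0539
grip_force: 21.7
```

Floor contact came at a reported z of -0.0283, so true tip z = reported + 0.033. I'll back off about 1 mm and grip.

Emit:
{"api": "send_rows", "payload": {
  "motion": [
    [[0,0,-0.2],[0,0,0],0.15],
    [[0,0,0],[0,0,0],0.15],
    [[0,0,0],[0,0,0],-0.1],
    [[0,0,0],[0,0,0],-0.15],
    [[0,0,0],[0,0,0],-0.15],
    [[0,0,0],[0,0,0],-0.15]
  ],
  "squeeze": 30
}}

```text
time_s: 9.3
ee_pos: [0.5488, -0.2801, -0.0269]
eef_rot: [3.141, -0.001, 3.025]
force: [-0.7, -0.7, -2.0]
grip_width: 0.0431
grip_force: 30.0
```

Emit:
{"api": "send_rows", "payload": {
  "motion": [
    [[0,0,-0.15],[0,0,0],-0.15],
    [[0,0,-0.4],[0,0,0],-0.15],
    [[0,0,-0.8],[0,0,0],-0.15],
    [[0,0,-1],[0,0,0],-0.15],
    [[0,0,-1],[0,0,0],-0.15],
    [[0,0,-0.8],[0,0,0],-0.15],
    [[0,0,0],[0,0,0],-0.15]
  ]
}}

```text
time_s: 10.0
ee_pos: [0.5506, -0.2811, 0.1026]
eef_rot: [-3.139, 0.006, 3.025]
force: [-0.1, 0.0, -0.7]
grip_width: 0.0436
grip_force: 30.0
```

Run:
```python
from h import *
px,py,a=.607,.221,.043
# press(2-7,-83-70) above
def pr(x,y): return px+x*np.cos(a)-y*np.sin(a),py+x*np.sin(a)+y*np.cos(a)
for q in((-5,-160),(-5,-95)): print(q,np.round(pr(q[0]/1e3,q[1]/1e3),4))
x,y=pr(-.005,-.160); go(x,y,.10,np.pi/2+a)
c=shot('scene','s4.png');w=W(c);hsv=cv2.cvtColor(c['pixels'],cv2.COLOR_RGB2HSV)
o=get_obs();m=(hsv[...,0]>12)&(hsv[...,0]<35)&(hsv[...,1]>60)&(hsv[...,2]>130)&(abs(w[...,2]-.13)<.045)&(np.hypot(w[...,0]-.549,w[...,1]+.28)<.14)
yaw=-.117
d=w-o['ee_pos'];tx=(d[...,0]*np.cos(yaw)+d[...,1]*np.sin(yaw));p=w[m]
for b in np.arange(-.12,.12,.02):
    q=m&(tx>=b)&(tx<b+.02)
    if q.sum()>5: print(round(b,2),q.sum(),np.percentile(w[q][:,2],[10,50,90]).round(4))
```

```text
(-5, -160) [0.6089 0.0609]
(-5, -95) [0.6061 0.1259]
now 10.0 [ 0.5506 -0.2811  0.1026] [-3.1389  0.0061  3.025 ] F [-0.1  0.  -0.7] w 0.0436 q6 -1.99
shift units [-0.6  11.55  0.06] turn rz 11.76; after turn shift [11.31  2.43  0.09]
-0.06 62 [0.1459 0.148  0.1506]
-0.04 115 [0.1465 0.1487 0.1513]
-0.02 128 [0.1471 0.1492 0.1515]
0.0 137 [0.1465 0.1488 0.1514]
0.02 140 [0.1469 0.1493 0.152 ]
0.04 145 [0.147  0.1493 0.1518]
0.06 125 [0.1472 0.1494 0.1525]
0.08 194 [0.1467 0.1505 0.1655]
0.1 41 [0.1397 0.1443 0.1506]
```

Emit:
{"api": "send_rows", "payload": {
  "motion": [
    [[-0.05,1,0],[0,0,0],-0.15],
    [[-0.05,1,0],[0,0,0],-0.15],
    [[-0.05,1,0],[0,0,0],-0.15],
    [[-0.05,1,0],[0,0,0],-0.15],
    [[-0.05,1,0],[0,0,0],-0.15],
    [[-0.05,1,0],[0,0,0],-0.15],
    [[-0.05,1,0],[0,0,0],-0.15],
    [[-0.05,1,0],[0,0,0],-0.15],
    [[-0.05,1,0],[0,0,0],-0.15],
    [[-0.05,1,0],[0,0,0],-0.15],
    [[-0.05,1,0],[0,0,0],-0.15],
    [[-0.05,0.5,0],[0,0,0],-0.15]
  ]
}}

```text
time_s: 11.25
ee_pos: [0.6065, 0.0624, 0.0967]
eef_rot: [-3.141, -0.002, 3.027]
force: [-0.6, -0.9, -0.8]
grip_width: 0.0437
grip_force: 30.0
```

Emit:
{"api": "send_rows", "payload": {
  "motion": [
    [[0,0,0],[0,0,0.98],-0.15],
    [[0,0,0],[0,0,0.98],-0.15],
    [[0,0,0],[0,0,0.98],-0.15],
    [[0,0,0],[0,0,0.98],-0.15],
    [[0,0,0],[0,0,0.98],-0.15],
    [[0,0,0],[0,0,0.98],-0.15],
    [[0,0,0],[0,0,0.98],-0.15],
    [[0,0,0],[0,0,0.98],-0.15],
    [[0,0,0],[0,0,0.98],-0.15],
    [[0,0,0],[0,0,0.98],-0.15],
    [[0,0,0],[0,0,0.98],-0.15],
    [[0,0,0],[0,0,0.98],-0.15]
  ]
}}

```text
time_s: 12.45
ee_pos: [0.6067, 0.0597, 0.0971]
eef_rot: [-3.14, 0.0, 1.609]
force: [0.6, 0.3, -1.3]
grip_width: 0.0434
grip_force: 30.0
```

Emit:
{"api": "send_rows", "payload": {
  "motion": [
    [[0,0,0],[0,0,0],-0.15]
  ]
}}

```text
time_s: 12.55
ee_pos: [0.6067, 0.0598, 0.0972]
eef_rot: [-3.14, 0.0, 1.611]
force: [0.6, -0.4, -1.1]
grip_width: 0.0437
grip_force: 30.0
```

Run:
```python
from h import *
import pickle
go(.6089,.0609,.06,np.pi/2+.043)
o=get_obs()
for n in('top','scene'):
    c=shot(n,n+'5.png');zt=o['ee_pos'][2]+.0332+.013
    w=W(c);hsv=cv2.cvtColor(c['pixels'],cv2.COLOR_RGB2HSV)
    m=(hsv[...,0]>10)&(hsv[...,0]<35)&(hsv[...,1]>60)&(hsv[...,2]>110)&(abs(w[...,2]-zt)<.012)&(np.hypot(w[...,0]-.609,w[...,1]-.06)<.14)
    uv=np.argwhere(m)[:,::-1];p=P(c,uv,zt)[:,:2].astype(np.float32);print(n,m.sum(),'slat rect at',zt,cv2.minAreaRect(p), 'y range',p[:,1].min(),p[:,1].max())
    for lo,hi in((.045,.055),):
        mm=(hsv[...,0]>5)&(hsv[...,0]<35)&(hsv[...,1]>60)&(w[...,2]>lo)&(w[...,2]<hi)&(np.hypot(w[...,0]-.61,w[...,1]-.14)<.08)
        print('rest px',mm.sum())
# steel bracket/anvil points
w=W(c)
m=(abs(w[...,2]-.07)<.006)&(np.hypot(w[...,0]-.61,w[...,1]-.22)<.07);print('z70 pts',m.sum(),w[m].mean(0) if m.any() else '')
x0,y0=310,170
cv2.imwrite('pics/press.png',cv2.resize(c['pixels'][170:290,300:440,::-1],(700,600),interpolation=2))
```

```text
now 12.55 [0.6067 0.0598 0.0972] [-3.1402e+00  1.0000e-04  1.6115e+00] F [ 0.6 -0.4 -1.1] w 0.0437 q6 -0.0
shift units [0.03 0.08 1.24] turn rz -0.02; after turn shift [0.03 0.07 1.24]
top 257 slat rect at 0.14342900409956286 ((0.6034981608390808, 0.062190067023038864), (0.0422624796628952, 0.19958902895450592), 1.5917949676513672) y range -0.038060673 0.16222166
rest px 115
scene 654 slat rect at 0.14342900409956286 ((0.6104567646980286, 0.057535234838724136), (0.200577050447464, 0.0636075958609581), 88.46172332763672) y range -0.042484637 0.15853491
rest px 647
z70 pts 68 [0.63075536 0.22348841 0.06951909]
```

View pics/press.png

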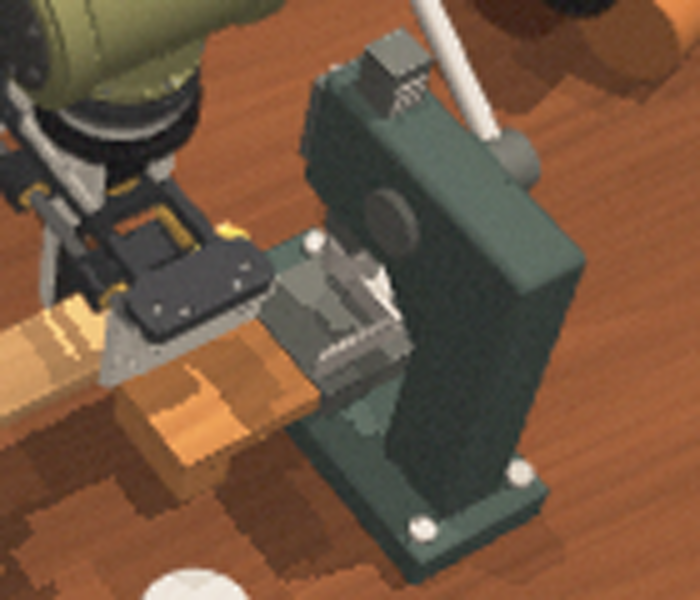

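The slat hangs centred in the grip over the wooden rest at crop (220,390), and the steel fence shows at crop (360,340). I'll lower to 2 mm above the rest and slide in.

Emit:
{"api": "send_rows", "payload": {
  "motion": [
    [[0,0,0.9],[0,0,0],-0.15],
    [[0,0,0.9],[0,0,0],-0.15],
    [[0,0,0.5],[0,0,0],-0.15],
    [[0,0,0.2],[0,0,0],-0.15],
    [[0,0,0],[0,0,0],-0.15]
  ]
}}

```text
time_s: 13.15
ee_pos: [0.607, 0.0602, 0.0229]
eef_rot: [-3.141, 0.0, 1.615]
force: [0.2, 0.4, -1.7]
grip_width: 0.0438
grip_force: 30.0
```

Run:
```python
from h import *
go(.6095,.125,.020,np.pi/2+.043)
```

```text
now 13.15 [0.607  0.0602 0.0229] [-3.1409  0.      1.6147] F [ 0.2  0.4 -1.7] w 0.0438 q6 -0.0
shift units [2.15 0.18 0.1 ] turn rz 0.01; after turn shift [2.15 0.18 0.1 ]
```

Emit:
{"api": "send_rows", "payload": {
  "motion": [
    [[0.5,0.04,0.03],[0,0,0],-0.15],
    [[0.6,0.04,0.03],[0,0,0],-0.15],
    [[0.6,0.04,0],[0,0,0],-0.15],
    [[0.35,0.04,0],[0,0,0],-0.15],
    [[0,0,0],[0,0,0],-0.15]
  ]
}}

```text
time_s: 13.65
ee_pos: [0.6092, 0.124, 0.0215]
eef_rot: [3.141, -0.0, 1.616]
force: [-0.1, -0.2, -1.4]
grip_width: 0.0438
grip_force: 30.0
```

Emit:
{"api": "send_rows", "payload": {
  "motion": [
    [[0.1,0,0],[0,0,0],-0.15],
    [[0.1,0,0],[0,0,0],-0.15],
    [[0,0,0],[0,0,0],-0.15]
  ]
}}

```text
time_s: 13.95
ee_pos: [0.609, 0.1279, 0.0214]
eef_rot: [3.142, -0.0, 1.613]
force: [0.6, 0.2, -1.2]
grip_width: 0.0437
grip_force: 30.0
```

Emit:
{"api": "send_rows", "payload": {
  "motion": [
    [[0.1,0,0],[0,0,0],-0.15],
    [[0,0,0],[0,0,0],-0.15]
  ]
}}

```text
time_s: 14.15
ee_pos: [0.6089, 0.131, 0.0214]
eef_rot: [3.142, -0.0, 1.614]
force: [0.6, -0.0, -0.7]
grip_width: 0.0436
grip_force: 30.0
```

Emit:
{"api": "send_rows", "payload": {
  "motion": [
    [[0.08,0,0],[0,0,0],-0.15],
    [[0,0,0],[0,0,0],-0.15]
  ]
}}

```text
time_s: 14.35
ee_pos: [0.6087, 0.1335, 0.0214]
eef_rot: [3.142, 0.0, 1.614]
force: [-0.6, -0.1, -0.6]
grip_width: 0.0435
grip_force: 30.0
```

Emit:
{"api": "send_rows", "payload": {
  "motion": [
    [[0.08,0,0],[0,0,0],-0.15],
    [[0,0,0],[0,0,0],-0.15]
  ]
}}

```text
time_s: 14.55
ee_pos: [0.6086, 0.136, 0.0214]
eef_rot: [3.142, -0.0, 1.614]
force: [-0.6, -0.1, -1.2]
grip_width: 0.0439
grip_force: 30.0
```

Emit:
{"api": "send_rows", "payload": {
  "motion": [
    [[0.08,0,0],[0,0,0],-0.15],
    [[0,0,0],[0,0,0],-0.15]
  ]
}}

```text
time_s: 14.75
ee_pos: [0.6086, 0.1375, 0.0213]
eef_rot: [3.142, 0.001, 1.614]
force: [0.6, -5.5, -1.7]
grip_width: 0.0438
grip_force: 30.0
```

End stop touched. I'll ease off slightly and find the fence, which lies along tool +y.

Emit:
{"api": "send_rows", "payload": {
  "motion": [
    [[-0.05,0.08,0],[0,0,0],-0.15],
    [[0,0,0],[0,0,0],-0.15]
  ]
}}

```text
time_s: 14.95
ee_pos: [0.6113, 0.1367, 0.0214]
eef_rot: [3.141, -0.0, 1.614]
force: [0.5, -0.4, -1.7]
grip_width: 0.0439
grip_force: 30.0
```

Emit:
{"api": "send_rows", "payload": {
  "motion": [
    [[0,0.08,0],[0,0,0],-0.15],
    [[0,0,0],[0,0,0],-0.15]
  ]
}}

```text
time_s: 15.15
ee_pos: [0.6136, 0.137, 0.0213]
eef_rot: [3.141, -0.0, 1.614]
force: [0.1, 0.2, -1.6]
grip_width: 0.0436
grip_force: 30.0
```

Emit:
{"api": "send_rows", "payload": {
  "motion": [
    [[0,0.05,0],[0,0,0],-0.15],
    [[0,0,0],[0,0,0],-0.15]
  ]
}}

```text
time_s: 15.35
ee_pos: [0.6147, 0.137, 0.0212]
eef_rot: [-3.141, 0.0, 1.614]
force: [-0.5, 0.0, -2.0]
grip_width: 0.0442
grip_force: 30.0
```

Emit:
{"api": "send_rows", "payload": {
  "motion": [
    [[0,0.05,0],[0,0,0],-0.15],
    [[0,0,0],[0,0,0],-0.15]
  ]
}}

```text
time_s: 15.55
ee_pos: [0.6154, 0.1369, 0.0209]
eef_rot: [-3.139, 0.001, 1.615]
force: [-6.0, -0.6, 0.0]
grip_width: 0.0435
grip_force: 30.1
```

Emit:
{"api": "send_rows", "payload": {
  "motion": [
    [[0,0.05,0],[0,0,0],-0.15],
    [[0,0,0],[0,0,0],-0.15]
  ]
}}

```text
time_s: 15.75
ee_pos: [0.6158, 0.1367, 0.0205]
eef_rot: [-3.136, 0.001, 1.615]
force: [-13.5, -3.7, 2.4]
grip_width: 0.0438
grip_force: 30.2
```

Emit:
{"api": "send_rows", "payload": {
  "motion": [
    [[0.02,-0.06,0.06],[0,0,0],-0.15],
    [[0,0,0],[0,0,0],-0.15]
  ]
}}

```text
time_s: 15.95
ee_pos: [0.6154, 0.1375, 0.0192]
eef_rot: [-3.14, 0.0, 1.614]
force: [-5.4, -1.9, -0.7]
grip_width: 0.0439
grip_force: 30.1
```

Emit:
{"api": "send_rows", "payload": {
  "motion": [
    [[0,0,0.05],[0,0,0],-0.15],
    [[0,0,0],[0,0,0],-0.15]
  ]
}}

```text
time_s: 16.15
ee_pos: [0.6156, 0.1375, 0.0181]
eef_rot: [-3.14, 0.0, 1.614]
force: [-6.9, -1.3, 1.9]
grip_width: 0.0432
grip_force: 30.1
```

Emit:
{"api": "send_rows", "payload": {
  "motion": [
    [[0,0,0.02],[0,0,0],-0.1],
    [[0,0,0],[0,0,0],0.0],
    [[0,0,0],[0,0,0],0.15],
    [[0,0,0],[0,0,0],0.25],
    [[0,0,0],[0,0,0],0.25],
    [[0,0,-0.3],[0,0,0],0.25],
    [[0,0,-0.6],[0,0,0],0.25],
    [[0,0,-1],[0,0,0],0.25],
    [[0,0,-1],[0,0,0],0.25],
    [[0,0,-1],[0,0,0],0.25],
    [[0,0,-1],[0,0,0],0.25],
    [[0,0,-1],[0,0,0],0.25]
  ]
}}

```text
time_s: 17.35
ee_pos: [0.616, 0.1376, 0.1966]
eef_rot: [3.141, -0.0, 1.614]
force: [0.1, -0.1, -0.1]
grip_width: 0.0587
grip_force: 0.0
```

Emit:
{"api": "send_rows", "payload": {
  "motion": [
    [[0,-0.4,-1],[0,0,-0.9],-1],
    [[0,0,-1],[0,0,-0.9],-1],
    [[0,0,-1],[0,0,-0.95],-1],
    [[0,0,-1],[0,0,-1],-1],
    [[0,0,-1],[0,0,-1],-1],
    [[0,0,-0.4],[0,0,-1],-1],
    [[0,0,0],[0,0,-1],-1],
    [[0,0,0],[0,0,-1],-1],
    [[0,0,0],[0,0,-1],-1],
    [[0,0,0],[0,0,-1],-1],
    [[0,0,0],[0,0,-1],-1],
    [[0,0,0],[0,0,-1],-1]
  ]
}}

```text
time_s: 18.55
ee_pos: [0.6039, 0.137, 0.3572]
eef_rot: [3.141, 0.001, 3.029]
force: [-0.5, 0.1, -0.2]
grip_width: 0.0004
grip_force: 0.0
```

Run:
```python
from h import *
go(.494,.260,.31,np.pi+.043)
c=shot('scene','s6.png');w=W(c);hsv=cv2.cvtColor(c['pixels'],cv2.COLOR_RGB2HSV)
m=(hsv[...,0]>10)&(hsv[...,0]<35)&(hsv[...,1]>60)&(hsv[...,2]>110)&(abs(w[...,2]-.066)<.007)&(np.hypot(w[...,0]-.615,w[...,1]-.137)<.13)
p=P(c,np.argwhere(m)[:,::-1],.064).astype(np.float32)[:,:2];print('slat',m.sum(),cv2.minAreaRect(p))
t=camera('top');w=W(t);d=(t['pixels'].max(2)<60)&(w[...,2]>.27)&(w[...,2]<.36)&(w[...,1]>.22)&(w[...,0]<.55)
print('grip',d.sum(),w[d].mean(0).round(4))
cv2.imwrite('pics/p6.png',cv2.resize(c['pixels'][90:290,300:440,::-1],(420,600),interpolation=2))
```

```text
now 18.55 [0.6039 0.137  0.3572] [3.1414e+00 7.0000e-04 3.0287e+00] F [-0.5  0.1 -0.2] w 0.0004 q6 -1.29
shift units [4.1  3.66 1.57] turn rz -1.30; after turn shift [3.48 4.25 1.57]Traceback (most recent call last):
  File "<stdin>", line 5, in <module>
cv2.error: OpenCV(4.12.0) /io/opencv/modules/imgproc/src/convhull.cpp:143: error: (-215:Assertion failed) total >= 0 && (depth == CV_32F || depth == CV_32S) in function 'convexHull'
```

Emit:
{"api": "send_rows", "payload": {
  "motion": [
    [[0,0,0],[0,0,-0.65],-1],
    [[0,0,0],[0,0,-0.65],-1],
    [[0.7,0.85,0],[0,0,0],-1],
    [[0.7,0.85,0],[0,0,0],-1],
    [[0.7,0.85,0],[0,0,0],-1],
    [[0.7,0.85,0],[0,0,0],-1],
    [[0.68,0.85,0],[0,0,0],-1],
    [[0,0,0.7],[0,0,0],-1],
    [[0,0,0],[0,0,0],-1]
  ]
}}

```text
time_s: 19.5
ee_pos: [0.4938, 0.2608, 0.3341]
eef_rot: [-3.141, -0.002, -3.104]
force: [0.9, 0.7, -0.5]
grip_width: 0.0007
grip_force: 0.0
```

Run:
```python
from h import *
go(.494,.260,.307+.02-.033,np.pi+.043)
c=shot('scene','s6.png');w=W(c);hsv=cv2.cvtColor(c['pixels'],cv2.COLOR_RGB2HSV)
m=(hsv[...,0]>8)&(hsv[...,0]<35)&(hsv[...,1]>60)&(hsv[...,2]>90)&(abs(w[...,2]-.066)<.008)&(np.hypot(w[...,0]-.615,w[...,1]-.137)<.13)
print(m.sum())
if m.sum()>20:
    p=P(c,np.argwhere(m)[:,::-1],.064).astype(np.float32)[:,:2];print('slat',cv2.minAreaRect(p))
d=(c['pixels'].max(2)<60)&(w[...,2]>.27)&(w[...,2]<.36)&(abs(w[...,1]-.26)<.03)&(w[...,0]<.55)
print('grip',d.sum(),w[d].mean(0).round(4) if d.any() else '')
cv2.imwrite('pics/p6.png',cv2.resize(c['pixels'][70:290,290:440,::-1],(410,600),interpolation=2))
```

```text
now 19.5 [0.4938 0.2608 0.3341] [-3.1406e+00 -2.4000e-03 -3.1042e+00] F [ 0.9  0.7 -0.5] w 0.0007 q6 -1.19
shift units [-0.01 -0.02  1.34] turn rz -0.05; after turn shift [-0.   -0.03  1.34]
956Traceback (most recent call last):
  File "<stdin>", line 7, in <module>
cv2.error: OpenCV(4.12.0) /io/opencv/modules/imgproc/src/convhull.cpp:143: error: (-215:Assertion failed) total >= 0 && (depth == CV_32F || depth == CV_32S) in function 'convexHull'
```

```bash
cat > slat.py <<'E'
from h import *
import sys
def slat(c,zt,x,y,r=.13,tol=.008):
    w=W(c);hsv=cv2.cvtColor(c['pixels'],cv2.COLOR_RGB2HSV)
    m=((hsv[...,0]>8)&(hsv[...,0]<35)&(hsv[...,1]>60)&(hsv[...,2]>90)&(abs(w[...,2]-zt)<tol)&(np.hypot(w[...,0]-x,w[...,1]-y)<r)).astype(np.uint8)
    k,l,s,_=cv2.connectedComponentsWithStats(m);i=1+s[1:,4].argmax()
    p=P(c,np.argwhere(l==i)[:,::-1],zt)[:,:2].astype(np.float32);return s[i,4],cv2.minAreaRect(p)
E
python3 - <<'E'
from slat import *
c=shot('scene','s7.png');w=W(c);print('slat',slat(c,.064,.615,.137))
d=(c['pixels'].max(2)<60)&(w[...,2]>.27)&(w[...,2]<.36)&(abs(w[...,1]-.26)<.03)&(w[...,0]<.55)
print('grip',d.sum(),w[d].mean(0).round(4) if d.any() else '')
cv2.imwrite('pics/p7.png',cv2.resize(c['pixels'][70:290,290:440,::-1],(410,600),interpolation=2))
E
```

```text
slat (np.int32(974), ((0.6186370253562927, 0.13701288402080536), (0.04845272749662399, 0.20393934845924377), 3.306569814682007))
grip 377 [0.4999 0.2546 0.3145]
```

View pics/p7.png

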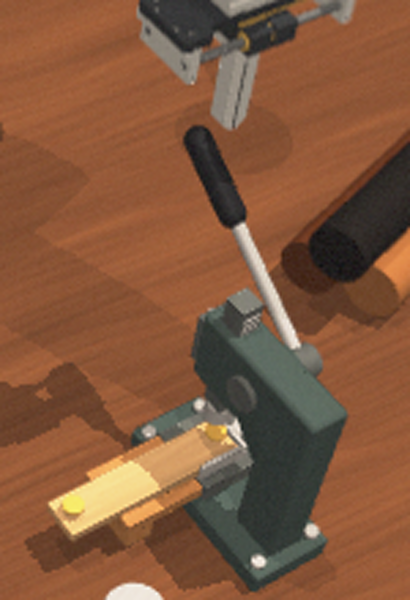

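The slat is seated in the bracket with its foot at crop (215,432) under the ram, and the shut fingers are above the black grip at (215,175). Now the lever goes down.

Emit:
{"api": "send_rows", "payload": {
  "motion": [
    [[0,0.02,0.65],[0,0,0],-1],
    [[0,0.02,0.65],[0,0,0],-1],
    [[0.37,0,0.6],[0,0,0],-1],
    [[0.27,0,0.6],[0,0,0],-1],
    [[0.2,0,0.6],[0,0,0],-1],
    [[0.15,0,0.6],[0,0,0],-1],
    [[0,0,0],[0,0,0],-1]
  ]
}}

```text
time_s: 20.3
ee_pos: [0.4651, 0.26, 0.2239]
eef_rot: [-3.141, -0.001, -3.105]
force: [0.1, 0.4, 2.6]
grip_width: 0.0008
grip_force: 1.2
```

Run:
```python
from slat import *
go(.461,.259,.185,np.pi+.043)
c=camera('scene');w=W(c)
d=(c['pixels'].max(2)<60)&(w[...,2]>.15)&(w[...,2]<.33)&(abs(w[...,1]-.257)<.025)&(w[...,0]<.55)&(w[...,0]>.38)
k,l,s,ce=cv2.connectedComponentsWithStats(d.astype(np.uint8));i=1+s[1:,4].argmax();p=w[l==i];print('grip',len(p),np.percentile(p,[5,50,95],axis=0).round(3).tolist())
```

```text
now 20.3 [0.4651 0.26   0.2239] [-3.1411e+00 -1.3000e-03 -3.1049e+00] F [0.1 0.4 2.6] w 0.0008 q6 -1.17
shift units [ 0.13 -0.03  1.3 ] turn rz -0.05; after turn shift [ 0.14 -0.03  1.3 ]
grip 273 [[0.432, 0.245, 0.237], [0.478, 0.251, 0.25], [0.511, 0.264, 0.262]]
```

Emit:
{"api": "send_rows", "payload": {
  "motion": [
    [[0.12,0,0.6],[0,0,0],-1],
    [[0.06,0,0.6],[0,0,0],-1],
    [[0,0,0.6],[0,0,0],-1],
    [[-0.05,0,0.6],[0,0,0],-1],
    [[-0.1,0,0.4],[0,0,0],-1],
    [[-0.12,0,0.4],[0,0,0],-1],
    [[0,0,0],[0,0,0],-1]
  ]
}}

```text
time_s: 21.05
ee_pos: [0.4683, 0.2607, 0.1282]
eef_rot: [3.142, -0.001, -3.104]
force: [-5.2, 0.3, 2.6]
grip_width: 0.0007
grip_force: 2.3
```

Emit:
{"api": "send_rows", "payload": {
  "motion": [
    [[-0.08,0,0.25],[0,0,0],-1],
    [[-0.08,0,0.25],[0,0,0],-1],
    [[0,0,0],[0,0,0],-1]
  ]
}}

```text
time_s: 21.35
ee_pos: [0.473, 0.2611, 0.1139]
eef_rot: [3.141, -0.0, -3.104]
force: [-5.7, 0.3, 4.1]
grip_width: 0.0009
grip_force: 3.0
```

Emit:
{"api": "send_rows", "payload": {
  "motion": [
    [[-0.1,0,0.25],[0,0,0],-1],
    [[-0.1,0,0.25],[0,0,0],-1],
    [[-0.08,0,0.2],[0,0,0],-1],
    [[0,0,0],[0,0,0],-1]
  ]
}}

```text
time_s: 21.75
ee_pos: [0.4817, 0.2616, 0.0932]
eef_rot: [3.141, 0.0, -3.104]
force: [-6.3, 2.6, 5.0]
grip_width: 0.0007
grip_force: 3.7
```

Emit:
{"api": "send_rows", "payload": {
  "motion": [
    [[-0.04,0,0.12],[0,0,0],-1],
    [[0,0,0],[0,0,0],-1]
  ]
}}

```text
time_s: 21.95
ee_pos: [0.4829, 0.2617, 0.0905]
eef_rot: [3.14, 0.001, -3.104]
force: [-10.0, 1.0, 12.2]
grip_width: 0.0005
grip_force: 7.8
```

Emit:
{"api": "send_rows", "payload": {
  "motion": [
    [[0,0,0.1],[0,0,0],-1],
    [[0,0,0],[0,0,0],-1],
    [[0,0,0],[0,0,0],-1]
  ]
}}

```text
time_s: 22.25
ee_pos: [0.4836, 0.2619, 0.0887]
eef_rot: [3.14, 0.003, -3.104]
force: [-9.0, -0.9, 19.3]
grip_width: 0.0005
grip_force: 10.4
```

Emit:
{"api": "send_rows", "payload": {
  "motion": [
    [[0,0,0.1],[0,0,0],-1],
    [[0,0,0],[0,0,0],-1]
  ]
}}

```text
time_s: 22.45
ee_pos: [0.4844, 0.262, 0.0867]
eef_rot: [3.139, 0.005, -3.104]
force: [-9.8, -1.2, 27.4]
grip_width: 0.0005
grip_force: 13.5
```

Emit:
{"api": "send_rows", "payload": {
  "motion": [
    [[0.1,0,-0.5],[0,0,0],-1],
    [[0.15,0,-0.6],[0,0,0],-1],
    [[0.1,0,-0.6],[0,0,0],-1],
    [[0.05,0,-0.6],[0,0,0],-1],
    [[0,0,-0.6],[0,0,0],-1],
    [[-0.05,0,-0.6],[0,0,0],-1],
    [[-0.08,0,-0.6],[0,0,0],-1],
    [[-0.15,0,-0.6],[0,0,0],-1],
    [[-0.2,0,-0.6],[0,0,0],-1],
    [[-0.27,0,-0.7],[0,0,0],-1],
    [[-0.37,0,-0.8],[0,0,0],-1],
    [[0,0,-1],[0,0,0],-1]
  ]
}}

```text
time_s: 23.65
ee_pos: [0.505, 0.2615, 0.3179]
eef_rot: [-3.141, 0.0, -3.105]
force: [0.3, -0.2, -1.1]
grip_width: 0.0004
grip_force: 0.0
```

Emit:
{"api": "send_rows", "payload": {
  "motion": [
    [[0,0,-1],[0,0,0],-1],
    [[0,0,0],[0,0,0],-1]
  ]
}}

```text
time_s: 23.85
ee_pos: [0.5052, 0.262, 0.3519]
eef_rot: [3.139, 0.007, -3.104]
force: [-0.2, 1.0, 0.9]
grip_width: 0.0002
grip_force: 0.0
```

Run:
```python
from slat import *
go(.6154,.1373,.36,np.pi/2+.043)
c=shot('scene','s8.png');print(slat(c,.064,.615,.137));w=W(c)
hsv=cv2.cvtColor(c['pixels'],cv2.COLOR_RGB2HSV)
f=(hsv[...,1]>150)&(hsv[...,0]>20)&(hsv[...,0]<35)&(w[...,2]>.055)&(np.hypot(w[...,0]-.615,w[...,1]-.137)<.14)
k,l,s,ce=cv2.connectedComponentsWithStats(f.astype(np.uint8))
for i in range(1,k):
    if s[i,4]>8: print(ce[i],s[i,4],w[l==i].mean(0).round(4),np.percentile(w[l==i][:,2],[50,90]).round(4))
d=(c['pixels'].max(2)<60)&(w[...,2]>.27)&(w[...,2]<.36)&(abs(w[...,1]-.26)<.03)&(w[...,0]<.55)
print('grip',d.sum(),w[d].mean(0).round(4) if d.any() else '')
```

```text
now 23.85 [0.5052 0.262  0.3519] [ 3.1391  0.0074 -3.1042] F [-0.2  1.   0.9] w 0.0002 q6 -1.19
shift units [-3.52 -4.29 -0.26] turn rz 13.04; after turn shift [-4.31  3.49 -0.27]
(np.int32(1009), ((0.6185268759727478, 0.137204110622406), (0.048291873186826706, 0.20364215970039368), 2.6471235752105713))
[369.53846154 228.53846154] 13 [0.611  0.2276 0.0703] [0.0706 0.0713]
grip 379 [0.4994 0.2549 0.3143]
```

Foot A is home: its head top is at z = 0.0703 against 0.070 expected. The lever is back up and the slat has not moved. I go back to regrasp.

Emit:
{"api": "send_rows", "payload": {
  "motion": [
    [[-0.7,-0.86,-0.05],[0,0,0],0.25],
    [[-0.7,-0.86,-0.05],[0,0,0],0.25],
    [[-0.7,-0.86,-0.05],[0,0,0],0.25],
    [[-0.7,-0.86,0],[0,0,0],0.25],
    [[-0.72,-0.85,0],[0,0,0],0.25],
    [[0,0,0],[0,0,1],0.25],
    [[0,0,0],[0,0,1],0.25],
    [[0,0,0],[0,0,1],0.25],
    [[0,0,0],[0,0,1],0.25],
    [[0,0,0],[0,0,1],0.25],
    [[0,0,0.5],[0,0,1],0.25],
    [[0,0,0.5],[0,0,1],0.25]
  ]
}}

```text
time_s: 25.1
ee_pos: [0.6145, 0.1372, 0.3203]
eef_rot: [-3.141, 0.0, 2.334]
force: [0.2, -0.5, -1.0]
grip_width: 0.0589
grip_force: 0.0
```

Emit:
{"api": "send_rows", "payload": {
  "motion": [
    [[0,0,0.5],[0,0,1],0.25],
    [[0,0,0.5],[0,0,1],0.25],
    [[0,0,0.5],[0,0,1],0.25],
    [[0,0,0.5],[0,0,1],0.25],
    [[0,0,0.5],[0,0,1],0.25],
    [[0,0,0.5],[0,0,1],0.25],
    [[0,0,0.5],[0,0,0.04],0.25],
    [[0,0,0],[0,0,0],0.25]
  ]
}}

```text
time_s: 25.9
ee_pos: [0.6135, 0.137, 0.2136]
eef_rot: [-3.137, 0.001, 1.615]
force: [0.5, -0.1, -0.5]
grip_width: 0.0587
grip_force: 0.0
```

Run:
```python
from slat import *
go(.6152,.1373,.0182,1.614)
```

```text
now 25.9 [0.6135 0.137  0.2136] [-3.1373e+00  7.0000e-04  1.6148e+00] F [ 0.5 -0.1 -0.5] w 0.0587 q6 0.12
shift units [0.01 0.09 6.51] turn rz 0.01; after turn shift [0.01 0.06 6.51]
```

Emit:
{"api": "send_rows", "payload": {
  "motion": [
    [[0,0.03,1],[0,0,0],0.25],
    [[0,0.03,1],[0,0,0],0.25],
    [[0,0,1],[0,0,0],0.25],
    [[0,0,1],[0,0,0],0.25],
    [[0,0,1],[0,0,0],0.25],
    [[0,0,0.8],[0,0,0],0.25],
    [[0,0,0.4],[0,0,0],0.25],
    [[0,0,0.2],[0,0,0],0.25],
    [[0,0,0],[0,0,0],0.25]
  ]
}}

```text
time_s: 26.8
ee_pos: [0.6163, 0.1375, 0.0246]
eef_rot: [3.141, 0.0, 1.615]
force: [0.3, 0.3, 1.0]
grip_width: 0.0588
grip_force: 0.0
```

Run:
```python
from slat import *
go(.6152,.1373,.0185,1.614)
```

```text
now 26.8 [0.6163 0.1375 0.0246] [3.1415 0.     1.6151] F [0.3 0.3 1. ] w 0.0588 q6 0.12
shift units [-0.   -0.04  0.2 ] turn rz 0.01; after turn shift [-0.   -0.04  0.2 ]
```

Emit:
{"api": "send_rows", "payload": {
  "motion": [
    [[0,-0.03,0.17],[0,0,0],0.25],
    [[0,0,0],[0,0,0],0.05],
    [[0,0,0],[0,0,0],-0.1],
    [[0,0,0],[0,0,0],-0.15],
    [[0,0,0],[0,0,0],-0.15],
    [[0,0,0],[0,0,0],-0.15]
  ]
}}

```text
time_s: 27.4
ee_pos: [0.6154, 0.1375, 0.0198]
eef_rot: [3.141, -0.0, 1.615]
force: [-2.2, -0.3, 5.3]
grip_width: 0.0434
grip_force: 30.0
```

Emit:
{"api": "send_rows", "payload": {
  "motion": [
    [[-0.05,-0.04,-0.1],[0,0,0],-0.15],
    [[-0.4,-0.04,-0.1],[0,0,0],-0.15],
    [[-0.8,0,0],[0,0,0],-0.15],
    [[-0.9,0,0],[0,0,0],-0.15],
    [[-0.8,0,-0.5],[0,0,0],-0.15],
    [[-0.2,0,-1],[0,0,0],-0.15],
    [[0,0,-1],[0,0,0],-0.15],
    [[0,0,-0.6],[0,0,0],-0.15],
    [[0,0,0],[0,0,0],-0.15]
  ]
}}

```text
time_s: 28.3
ee_pos: [0.618, 0.0421, 0.1209]
eef_rot: [3.137, 0.0, 1.614]
force: [0.2, 0.1, -1.4]
grip_width: 0.0437
grip_force: 30.0
```

Run:
```python
from slat import *
go(.545,-.025,.0,np.pi)
```

```text
now 28.3 [0.618  0.0421 0.1209] [3.1373e+00 2.0000e-04 1.6144e+00] F [ 0.2  0.1 -1.4] w 0.0437 q6 -0.03
shift units [-2.13 -2.54  4.02] turn rz -12.73; after turn shift [ 2.43 -2.24  4.03]
```

Emit:
{"api": "send_rows", "payload": {
  "motion": [
    [[-0.71,-0.85,0],[0,0,0],-0.15],
    [[-0.71,-0.85,0],[0,0,0],-0.15],
    [[-0.71,-0.84,0],[0,0,0],-0.15],
    [[0,0,0],[0,0,-1],-0.15],
    [[0,0,0],[0,0,-1],-0.15],
    [[0,0,0],[0,0,-1],-0.15],
    [[0,0,0],[0,0,-1],-0.15],
    [[0,0,0],[0,0,-1],-0.15],
    [[0,0,0],[0,0,-1],-0.15],
    [[0,0,0],[0,0,-1],-0.15],
    [[0,0,0],[0,0,-1],-0.15],
    [[0,0,0],[0,0,-1],-0.15]
  ]
}}

```text
time_s: 29.5
ee_pos: [0.5429, -0.0246, 0.1167]
eef_rot: [-3.141, -0.002, 2.7]
force: [0.8, 0.2, -1.4]
grip_width: 0.0438
grip_force: 30.0
```

Emit:
{"api": "send_rows", "payload": {
  "motion": [
    [[0,0,0.8],[0,0,-1],-0.15],
    [[0,0,0.9],[0,0,-1],-0.15],
    [[0,0,0.9],[0,0,-1],-0.15],
    [[0,0,0.9],[0,0,-0.73],-0.15],
    [[0,0,0.7],[0,0,0],-0.15],
    [[0,0,0.3],[0,0,0],-0.15],
    [[0,0,0.1],[0,0,0],-0.15],
    [[0,0,0],[0,0,0],-0.15]
  ]
}}

```text
time_s: 30.3
ee_pos: [0.5436, -0.0244, -0.0197]
eef_rot: [3.142, -0.0, -3.141]
force: [0.4, 0.1, -0.7]
grip_width: 0.0434
grip_force: 30.0
```

Run:
```python
from slat import *
go(.545,-.025,-.0305,np.pi)
```

```text
now 30.3 [ 0.5436 -0.0244 -0.0197] [ 3.1416e+00 -1.0000e-04 -3.1409e+00] F [ 0.4  0.1 -0.7] w 0.0434 q6 -1.68
shift units [-0.05 -0.02  0.36] turn rz 0.01; after turn shift [-0.05 -0.02  0.36]
```

Emit:
{"api": "send_rows", "payload": {
  "motion": [
    [[0,0,0.2],[0,0,0],-0.15],
    [[0,0,0.12],[0,0,0],-0.15],
    [[0,0,0],[0,0,0],-0.15]
  ]
}}

```text
time_s: 30.6
ee_pos: [0.5435, -0.0242, -0.0296]
eef_rot: [3.142, -0.0, -3.141]
force: [-0.5, -0.2, -0.6]
grip_width: 0.0435
grip_force: 30.0
```

Emit:
{"api": "send_rows", "payload": {
  "motion": [
    [[0,0,0.05],[0,0,0],-0.15],
    [[0,0,0],[0,0,0],-0.15]
  ]
}}

```text
time_s: 30.8
ee_pos: [0.5439, -0.0243, -0.0302]
eef_rot: [-3.141, 0.001, -3.141]
force: [-1.8, -0.1, 4.6]
grip_width: 0.044
grip_force: 30.0
```

Emit:
{"api": "send_rows", "payload": {
  "motion": [
    [[0,0,0],[0,0,0],-0.05],
    [[0,0,0],[0,0,0],0.1],
    [[0,0,0],[0,0,0],0.25],
    [[0,0,0],[0,0,0],0.25],
    [[0,0,-0.5],[0,0,0],0.25],
    [[0,0,-1],[0,0,0],0.25],
    [[0,0,-0.5],[0,0,1],0.25],
    [[0,0,0],[0,0,1],0.25],
    [[0,0,0],[0,0,1],0.25],
    [[0,0,0],[0,0,1],0.25],
    [[0,0,0],[0,0,1],0.25],
    [[0,0,0],[0,0,1],0.25]
  ]
}}

```text
time_s: 32.0
ee_pos: [0.5439, -0.0243, 0.0303]
eef_rot: [3.141, 0.001, 2.418]
force: [-0.2, -0.3, 0.7]
grip_width: 0.0587
grip_force: 0.0
```

Emit:
{"api": "send_rows", "payload": {
  "motion": [
    [[0,0,0],[0,0,1],0.25],
    [[0,0,0],[0,0,1],0.25],
    [[0,0,0],[0,0,1],0.25],
    [[0,0,0],[0,0,1],0.25],
    [[0,0,0],[0,0,1],0.25],
    [[0,0,0],[0,0,1],0.25],
    [[0,0,0],[0,0,1],0.25],
    [[0,0,0],[0,0,1],0.25],
    [[0,0,0],[0,0,1],0.25],
    [[0,0,0],[0,0,1],0.25],
    [[0,0,0],[0,0,1],0.25],
    [[0,0,0],[0,0,1],0.25]
  ]
}}

```text
time_s: 33.2
ee_pos: [0.5439, -0.0242, 0.0303]
eef_rot: [3.141, -0.0, 0.978]
force: [-0.8, -0.7, 0.6]
grip_width: 0.0588
grip_force: 0.0
```

Emit:
{"api": "send_rows", "payload": {
  "motion": [
    [[0,0,0],[0,0,1],0.25],
    [[0,0,0],[0,0,1],0.25],
    [[0,0,0],[0,0,1],0.25],
    [[0,0,0],[0,0,1],0.25],
    [[0,0,0],[0,0,1],0.25],
    [[0,0,0],[0,0,1],0.25],
    [[0,0,0],[0,0,1],0.25],
    [[0,0,0],[0,0,1],0.25],
    [[0,0,0],[0,0,0.2],0.25],
    [[0,0,0],[0,0,0],0.25]
  ]
}}

```text
time_s: 34.2
ee_pos: [0.5438, -0.0243, 0.0298]
eef_rot: [3.141, -0.001, 0.001]
force: [-0.7, -0.4, -0.8]
grip_width: 0.0588
grip_force: 0.0
```

Run:
```python
from slat import *
c=shot('scene','s9.png');print(slat(c,.014,.545,-.025))
go(.5439,-.0243,-.0305,0)
```

```text
(np.int32(746), ((0.561309278011322, -0.02554640918970108), (0.1736801564693451, 0.0482633151113987), 0.6427000164985657))
now 34.25 [ 0.5438 -0.0242  0.0297] [ 3.1415e+00 -5.0000e-04  1.5000e-03] F [ 0.3 -0.2 -0.2] w 0.0584 q6 1.46
shift units [0.   0.   2.01] turn rz 0.01; after turn shift [0.   0.   2.01]
```

Emit:
{"api": "send_rows", "payload": {
  "motion": [
    [[0,0,0.8],[0,0,0],0.25],
    [[0,0,0.7],[0,0,0],0.25],
    [[0,0,0.4],[0,0,0],0.2],
    [[0,0,0.12],[0,0,0],0.15],
    [[0,0,0],[0,0,0],0],
    [[0,0,0],[0,0,0],-0.15],
    [[0,0,0],[0,0,0],-0.15],
    [[0,0,0],[0,0,0],-0.15]
  ]
}}

```text
time_s: 35.05
ee_pos: [0.5441, -0.0243, -0.0307]
eef_rot: [3.141, -0.001, -0.001]
force: [-2.0, -0.1, 4.1]
grip_width: 0.0436
grip_force: 30.0
```

Emit:
{"api": "send_rows", "payload": {
  "motion": [
    [[0,0,-0.3],[0,0,0],-0.15],
    [[0,0,-0.8],[0,0,0],-0.15],
    [[0,0,-1],[0,0,0],-0.15],
    [[0,0,-1],[0,0,-1],-0.15],
    [[0,0,-1],[0,0,-1],-0.15],
    [[0,0,-0.3],[0,0,-1],-0.15],
    [[0,0,0],[0,0,-1],-0.15],
    [[0,0,0],[0,0,-1],-0.15],
    [[0,0,0],[0,0,-1],-0.15],
    [[0,0,0],[0,0,-1],-0.15],
    [[0,0,0],[0,0,-1],-0.15],
    [[0,0,0],[0,0,-1],-0.15]
  ]
}}

```text
time_s: 36.25
ee_pos: [0.5436, -0.0242, 0.1012]
eef_rot: [3.141, -0.0, 1.084]
force: [-0.5, -0.3, -2.0]
grip_width: 0.0438
grip_force: 30.0
```

Emit:
{"api": "send_rows", "payload": {
  "motion": [
    [[0,0,0],[0,0,-1],-0.15],
    [[0,0,0],[0,0,-1],-0.15],
    [[0,0,0],[0,0,-1],-0.15],
    [[0,0,0],[0,0,-1],-0.15],
    [[0,0,0],[0,0,-0.44],-0.15]
  ]
}}

```text
time_s: 36.75
ee_pos: [0.5436, -0.0242, 0.1012]
eef_rot: [3.141, 0.0, 1.616]
force: [-0.1, 0.4, -1.5]
grip_width: 0.0438
grip_force: 30.0
```

Run:
```python
from slat import *
go(.6075,.060,.023,1.614)
```

```text
now 36.75 [ 0.5436 -0.0242  0.1012] [3.1413 0.     1.6161] F [-0.1  0.4 -1.5] w 0.0438 q6 -0.16
shift units [2.71 2.26 2.61] turn rz 0.02; after turn shift [2.71 2.25 2.61]
```

Emit:
{"api": "send_rows", "payload": {
  "motion": [
    [[0.9,0.75,0],[0,0,0],-0.15],
    [[0.9,0.75,0],[0,0,0],-0.15],
    [[0.91,0.76,0],[0,0,0],-0.15],
    [[0,0,0.8],[0,0,0],-0.15],
    [[0,0,0.8],[0,0,0],-0.15],
    [[0,0,0.6],[0,0,0],-0.15],
    [[0,0,0.25],[0,0,0],-0.15],
    [[0,0,0],[0,0,0],-0.15]
  ]
}}

```text
time_s: 37.55
ee_pos: [0.6077, 0.0597, 0.0268]
eef_rot: [-3.14, -0.0, 1.611]
force: [0.5, 0.6, -1.4]
grip_width: 0.0437
grip_force: 30.0
```

Run:
```python
from slat import *
go(.6095,.130,.0225,1.614)
```

```text
now 37.55 [0.6077 0.0597 0.0268] [-3.1403 -0.      1.6113] F [ 0.5  0.6 -1.4] w 0.0437 q6 -0.0
shift units [2.34 0.16 0.14] turn rz -0.02; after turn shift [2.34 0.16 0.14]
```

Emit:
{"api": "send_rows", "payload": {
  "motion": [
    [[0.5,0.04,0.05],[0,0,-0.02],-0.15],
    [[0.7,0.04,0.05],[0,0,0],-0.15],
    [[0.7,0.04,0.03],[0,0,0],-0.15],
    [[0.4,0.04,0],[0,0,0],-0.15],
    [[0,0,0],[0,0,0],-0.15]
  ]
}}

```text
time_s: 38.05
ee_pos: [0.6102, 0.1307, 0.024]
eef_rot: [3.14, -0.0, 1.616]
force: [-0.7, -0.0, -1.1]
grip_width: 0.0436
grip_force: 30.0
```

Emit:
{"api": "send_rows", "payload": {
  "motion": [
    [[0.1,0,0],[0,0,0],-0.15],
    [[0,0,0],[0,0,0],-0.15]
  ]
}}

```text
time_s: 38.25
ee_pos: [0.61, 0.1316, 0.0234]
eef_rot: [3.141, 0.0, 1.613]
force: [0.6, -1.1, -1.3]
grip_width: 0.0436
grip_force: 30.0
```

Emit:
{"api": "send_rows", "payload": {
  "motion": [
    [[0.08,0,0],[0,0,0],-0.15],
    [[0,0,0],[0,0,0],-0.15]
  ]
}}

```text
time_s: 38.45
ee_pos: [0.6098, 0.1341, 0.0232]
eef_rot: [3.142, -0.0, 1.613]
force: [0.1, -0.1, -0.4]
grip_width: 0.0435
grip_force: 30.0
```

Emit:
{"api": "send_rows", "payload": {
  "motion": [
    [[0.07,0,0],[0,0,0],-0.15],
    [[0,0,0],[0,0,0],-0.15]
  ]
}}

```text
time_s: 38.65
ee_pos: [0.6096, 0.1365, 0.0231]
eef_rot: [-3.142, -0.0, 1.614]
force: [-0.0, -0.2, -1.1]
grip_width: 0.0435
grip_force: 30.0
```

Emit:
{"api": "send_rows", "payload": {
  "motion": [
    [[0.05,0,0],[0,0,0],-0.15],
    [[0,0,0],[0,0,0],-0.15]
  ]
}}

```text
time_s: 38.85
ee_pos: [0.6096, 0.1378, 0.0231]
eef_rot: [3.142, 0.0, 1.614]
force: [0.8, -0.4, -2.0]
grip_width: 0.0434
grip_force: 30.0
```

Emit:
{"api": "send_rows", "payload": {
  "motion": [
    [[0.04,0,0],[0,0,0],-0.15],
    [[0,0,0],[0,0,0],-0.15]
  ]
}}

```text
time_s: 39.05
ee_pos: [0.6097, 0.1379, 0.0231]
eef_rot: [3.142, 0.002, 1.614]
force: [1.4, -8.0, -1.1]
grip_width: 0.0436
grip_force: 30.0
```

Stop touched. Next come the fence and then lowering.

Emit:
{"api": "send_rows", "payload": {
  "motion": [
    [[-0.05,0.1,0],[0,0,0],-0.15],
    [[0,0.06,0],[0,0,0],-0.15],
    [[0,0,0],[0,0,0],-0.15]
  ]
}}

```text
time_s: 39.35
ee_pos: [0.6146, 0.138, 0.0231]
eef_rot: [3.141, -0.0, 1.614]
force: [-0.3, 0.5, -2.5]
grip_width: 0.0437
grip_force: 30.0
```

Emit:
{"api": "send_rows", "payload": {
  "motion": [
    [[0,0.04,0],[0,0,0],-0.15],
    [[0,0,0],[0,0,0],-0.15]
  ]
}}

```text
time_s: 39.55
ee_pos: [0.6155, 0.138, 0.023]
eef_rot: [-3.141, -0.0, 1.614]
force: [0.0, 1.2, -1.9]
grip_width: 0.0437
grip_force: 30.0
```

Emit:
{"api": "send_rows", "payload": {
  "motion": [
    [[0,0.03,0],[0,0,0],-0.15],
    [[0,0,0.06],[0,0,0],-0.15],
    [[0,0,0],[0,0,0],-0.15]
  ]
}}

```text
time_s: 39.85
ee_pos: [0.6158, 0.1379, 0.021]
eef_rot: [-3.14, 0.0, 1.614]
force: [-4.7, 0.0, -0.0]
grip_width: 0.0439
grip_force: 30.0
```

Emit:
{"api": "send_rows", "payload": {
  "motion": [
    [[0,0,0.06],[0,0,0],-0.15],
    [[0,0,0],[0,0,0],-0.15]
  ]
}}

```text
time_s: 40.05
ee_pos: [0.6159, 0.138, 0.0195]
eef_rot: [-3.14, 0.0, 1.614]
force: [-5.3, -0.5, 0.7]
grip_width: 0.0435
grip_force: 30.0
```

Emit:
{"api": "send_rows", "payload": {
  "motion": [
    [[0,0,0.04],[0,0,0],-0.1],
    [[0,0,0],[0,0,0],0.0],
    [[0,0,0],[0,0,0],0.15],
    [[0,0,0],[0,0,0],0.25],
    [[0,0,-0.3],[0,0,0],0.25],
    [[0,0,-0.6],[0,0,0],0.25],
    [[0,0,-1],[0,0,0],0.25],
    [[0,0,-1],[0,0,0],0.25],
    [[0,0,-1],[0,0,0],0.25],
    [[0,0,-1],[0,0,0],0.25],
    [[0,0,-1],[0,0,0],0.25],
    [[0,0,-1],[0,0,0],0.25]
  ]
}}

```text
time_s: 41.25
ee_pos: [0.6163, 0.1378, 0.2275]
eef_rot: [3.141, -0.0, 1.614]
force: [-0.3, 0.4, 0.1]
grip_width: 0.0587
grip_force: 0.0
```

Emit:
{"api": "send_rows", "payload": {
  "motion": [
    [[0,-0.4,-1],[0,0,-0.9],-1],
    [[0,0,-1],[0,0,-0.9],-1],
    [[0,0,-1],[0,0,-0.95],-1],
    [[0,0,-1],[0,0,-1],-1],
    [[0,0,-0.3],[0,0,-1],-1],
    [[0,0,0],[0,0,-1],-1],
    [[0,0,0],[0,0,-1],-1],
    [[0,0,0],[0,0,-1],-1],
    [[0,0,0],[0,0,-1],-1],
    [[0,0,0],[0,0,-1],-1],
    [[0,0,0],[0,0,-1],-1],
    [[0,0,0],[0,0,-1],-1]
  ]
}}

```text
time_s: 42.45
ee_pos: [0.6043, 0.1373, 0.3551]
eef_rot: [3.141, 0.001, 3.029]
force: [0.0, 0.6, 0.2]
grip_width: 0.0006
grip_force: 0.0
```

Emit:
{"api": "send_rows", "payload": {
  "motion": [
    [[0,0,0],[0,0,-0.65],-1],
    [[0,0,0],[0,0,-0.65],-1],
    [[0.7,0.85,0],[0,0,0],-1],
    [[0.7,0.85,0],[0,0,0],-1],
    [[0.7,0.85,0],[0,0,0],-1],
    [[0.7,0.85,0],[0,0,0],-1],
    [[0.68,0.85,0],[0,0,0],-1],
    [[0,0,0],[0,0,0],-1]
  ]
}}

```text
time_s: 43.25
ee_pos: [0.4933, 0.263, 0.3557]
eef_rot: [3.141, 0.001, -3.1]
force: [0.7, -0.9, 0.7]
grip_width: 0.0002
grip_force: 0.0
```

Run:
```python
from slat import *
go(.494,.260,.308,np.pi+.043)
c=shot('scene','s10.png');print(slat(c,.064,.615,.137))
```

```text
now 43.25 [0.4933 0.263  0.3557] [ 3.1405e+00  1.5000e-03 -3.1002e+00] F [ 0.7 -0.9  0.7] w 0.0002 q6 -1.19
shift units [-0.02 -0.1   1.59] turn rz -0.01; after turn shift [-0.02 -0.1   1.59]
(np.int32(1018), ((0.6163142323493958, 0.13683375716209412), (0.05131274834275246, 0.20431794226169586), 3.937138795852661))
```

Run:
```python
from h import *
for f in('s7.png','s8.png','s10.png'):
    b=cv2.imread('pics/'+f);h=cv2.cvtColor(b,cv2.COLOR_BGR2HSV)
    m=((h[...,0]>20)&(h[...,0]<35)&(h[...,1]>140)).astype(np.uint8);m[:, :300]=0;m[:200]=0;m[290:]=0;m[:,400:]=0
    k,l,s,ce=cv2.connectedComponentsWithStats(m);print(f,[(ce[i].round(1).tolist(),int(s[i,4])) for i in range(1,k) if s[i,4]>5])
# line fit of both long edges of slat tail in s8 and s10
im=[cv2.imread('pics/'+f)[215:285,300:400] for f in('s8.png','s10.png')]
cv2.imwrite('pics/cmp.png',np.hstack([cv2.resize(i,(400,280),interpolation=2) for i in im]))
```

```text
s7.png [([316.4, 254.6], 37)]
s8.png [([369.4, 228.3], 15), ([316.4, 254.7], 39)]
s10.png [([316.4, 256.7], 42)]
```

View pics/cmp.png

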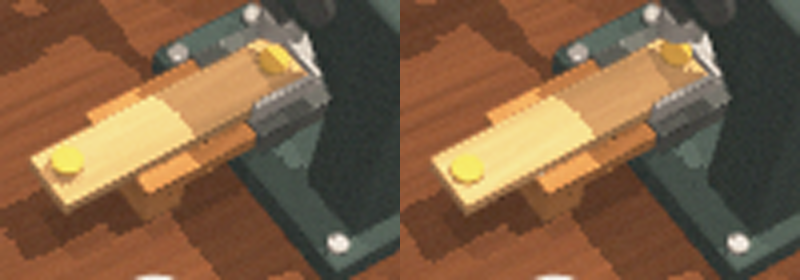

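The second foot is seated in the bracket just as the first was; left and right panels match apart from foot height. Now I pull the lever again.

Emit:
{"api": "send_rows", "payload": {
  "motion": [
    [[0,-0.05,1],[0,0,0],-1],
    [[0,-0.05,1],[0,0,0],-1],
    [[0.37,0,0.6],[0,0,0],-1],
    [[0.27,0,0.6],[0,0,0],-1],
    [[0.2,0,0.6],[0,0,0],-1],
    [[0.15,0,0.6],[0,0,0],-1],
    [[0.12,0,0.6],[0,0,0],-1],
    [[0.06,0,0.6],[0,0,0],-1],
    [[0,0,0.6],[0,0,0],-1],
    [[-0.05,0,0.6],[0,0,0],-1],
    [[-0.1,0,0.4],[0,0,0],-1],
    [[-0.12,0,0.4],[0,0,0],-1]
  ]
}}

```text
time_s: 44.5
ee_pos: [0.4683, 0.256, 0.1262]
eef_rot: [-3.141, -0.002, -3.104]
force: [-10.3, -1.2, 6.9]
grip_width: 0.0005
grip_force: 4.9
```

Emit:
{"api": "send_rows", "payload": {
  "motion": [
    [[-0.08,0,0.25],[0,0,0],-1],
    [[-0.08,0,0.25],[0,0,0],-1],
    [[-0.1,0,0.25],[0,0,0],-1],
    [[-0.1,0,0.25],[0,0,0],-1],
    [[0,0,0],[0,0,0],-1]
  ]
}}

```text
time_s: 45.0
ee_pos: [0.4789, 0.2564, 0.0956]
eef_rot: [-3.141, -0.003, -3.104]
force: [-6.3, -0.4, 3.6]
grip_width: 0.0004
grip_force: 3.1
```

Emit:
{"api": "send_rows", "payload": {
  "motion": [
    [[-0.06,0,0.15],[0,0,0],-1],
    [[-0.04,0,0.12],[0,0,0],-1],
    [[0,0,0.06],[0,0,0],-1],
    [[0,0,0],[0,0,0],-1]
  ]
}}

```text
time_s: 45.4
ee_pos: [0.4826, 0.2568, 0.0879]
eef_rot: [3.141, -0.0, -3.104]
force: [-11.4, -3.8, 19.3]
grip_width: 0.0007
grip_force: 11.3
```

Emit:
{"api": "send_rows", "payload": {
  "motion": [
    [[0,0,0.1],[0,0,0],-1],
    [[0,0,0],[0,0,0],-1],
    [[0,0,0],[0,0,0],-1]
  ]
}}

```text
time_s: 45.7
ee_pos: [0.4834, 0.2569, 0.0861]
eef_rot: [3.141, 0.002, -3.104]
force: [-11.3, -4.1, 26.6]
grip_width: 0.0008
grip_force: 14.1
```

Firm stop again. I raise the lever and check.

Emit:
{"api": "send_rows", "payload": {
  "motion": [
    [[0.1,0,-0.5],[0,0,0],-1],
    [[0.15,0,-0.6],[0,0,0],-1],
    [[0.1,0,-0.6],[0,0,0],-1],
    [[0.05,0,-0.6],[0,0,0],-1],
    [[0,0,-0.6],[0,0,0],-1],
    [[-0.05,0,-0.6],[0,0,0],-1],
    [[-0.08,0,-0.6],[0,0,0],-1],
    [[-0.15,0,-0.6],[0,0,0],-1],
    [[-0.2,0,-0.6],[0,0,0],-1],
    [[-0.27,0,-0.7],[0,0,0],-1],
    [[-0.37,0,-0.8],[0,0,0],-1],
    [[0,0,-1],[0,0,0],-1]
  ]
}}

```text
time_s: 46.9
ee_pos: [0.5051, 0.2571, 0.3176]
eef_rot: [-3.141, -0.001, -3.105]
force: [-0.9, 0.6, 0.3]
grip_width: 0.0004
grip_force: 0.0
```

Emit:
{"api": "send_rows", "payload": {
  "motion": [
    [[0,0,-1],[0,0,0],-1],
    [[0,0,-0.2],[0,0,0],0]
  ]
}}

```text
time_s: 47.1
ee_pos: [0.5051, 0.2576, 0.3569]
eef_rot: [3.14, 0.005, -3.104]
force: [0.1, 0.7, -0.5]
grip_width: 0.0055
grip_force: 0.0
```

Run:
```python
from slat import *
go(.6154,.1376,.35,1.614)
c=shot('scene','s11.png');print(slat(c,.064,.615,.137));w=W(c)
hsv=cv2.cvtColor(c['pixels'],cv2.COLOR_RGB2HSV)
f=(hsv[...,1]>140)&(hsv[...,0]>20)&(hsv[...,0]<35)&(w[...,2]>.055)&(np.hypot(w[...,0]-.615,w[...,1]-.137)<.14)
k,l,s,ce=cv2.connectedComponentsWithStats(f.astype(np.uint8))
for i in range(1,k):
    if s[i,4]>8: print(ce[i],s[i,4],w[l==i].mean(0).round(4),np.percentile(w[l==i][:,2],[50,90]).round(4))
```

```text
now 47.1 [0.5051 0.2576 0.3569] [ 3.1399  0.005  -3.1043] F [ 0.1  0.7 -0.5] w 0.0055 q6 -1.2
shift units [-3.53 -4.13  0.24] turn rz 13.04; after turn shift [-4.15  3.5   0.23]
(np.int32(1042), ((0.618364691734314, 0.13703374564647675), (0.04783184081315994, 0.2042807936668396), 3.7070648670196533))
[369.3125 228.125 ] 16 [0.6097 0.2278 0.0705] [0.0708 0.0733]
[316.41463415 256.65853659] 41 [0.6223 0.0531 0.0708] [0.0711 0.0739]
```

Both feet are home at z of about 0.0706. I regrasp the slat and return it to the tray.

Emit:
{"api": "send_rows", "payload": {
  "motion": [
    [[-0.7,-0.83,0],[0,0,0],0.25],
    [[-0.7,-0.83,0],[0,0,0],0.25],
    [[-0.71,-0.83,0],[0,0,0],0.25],
    [[-0.71,-0.82,0],[0,0,0],0.25],
    [[-0.71,-0.82,0],[0,0,0],0.25],
    [[0,0,0],[0,0,1],0.25],
    [[0,0,0],[0,0,1],0.25],
    [[0,0,0],[0,0,1],0.25],
    [[0,0,0],[0,0,1],0.25],
    [[0,0,0],[0,0,1],0.25],
    [[0,0,0.5],[0,0,1],0.25],
    [[0,0,0.5],[0,0,1],0.25]
  ]
}}

```text
time_s: 48.35
ee_pos: [0.6145, 0.1378, 0.3216]
eef_rot: [-3.141, -0.001, 2.334]
force: [-0.3, -0.0, 0.4]
grip_width: 0.0587
grip_force: 0.0
```

Emit:
{"api": "send_rows", "payload": {
  "motion": [
    [[0,0,0.7],[0,0,1],0.25],
    [[0,0,0.7],[0,0,1],0.25],
    [[0,0,0.7],[0,0,1],0.25],
    [[0,0,0.7],[0,0,1],0.25],
    [[0,0,0.7],[0,0,1],0.25],
    [[0,0,0.7],[0,0,1],0.25],
    [[0,0,0.7],[0,0,0.04],0.25],
    [[0,0,1],[0,0,0],0.25],
    [[0,0,1],[0,0,0],0.25],
    [[0,0,0.5],[0,0,0],0.25],
    [[0,0,0],[0,0,0],0.25]
  ]
}}

```text
time_s: 49.45
ee_pos: [0.6131, 0.1378, 0.0987]
eef_rot: [-3.137, 0.001, 1.615]
force: [-0.4, 0.6, 0.2]
grip_width: 0.0588
grip_force: 0.0
```

Run:
```python
from slat import *
go(.6154,.1376,.0185,1.614)
```

```text
now 49.45 [0.6131 0.1378 0.0987] [-3.1371e+00  6.0000e-04  1.6147e+00] F [-0.4  0.6  0.2] w 0.0588 q6 0.12
shift units [-0.01  0.09  2.67] turn rz 0.01; after turn shift [-0.01  0.08  2.67]
```

Emit:
{"api": "send_rows", "payload": {
  "motion": [
    [[0,0.03,0.9],[0,0,0],0.25],
    [[0,0.03,0.9],[0,0,0],0.25],
    [[0,0,0.5],[0,0,0],0.25],
    [[0,0,0.25],[0,0,0],0.2],
    [[0,0,0],[0,0,0],0.1],
    [[0,0,0],[0,0,0],-0.1],
    [[0,0,0],[0,0,0],-0.15],
    [[0,0,0],[0,0,0],-0.15],
    [[0,0,0],[0,0,0],-0.15]
  ]
}}

```text
time_s: 50.35
ee_pos: [0.6166, 0.1383, 0.0263]
eef_rot: [3.14, 0.0, 1.615]
force: [-3.7, -2.8, 6.2]
grip_width: 0.0433
grip_force: 30.1
```

Emit:
{"api": "send_rows", "payload": {
  "motion": [
    [[-0.05,-0.04,-0.1],[0,0,0],-0.15],
    [[-0.4,-0.04,-0.1],[0,0,0],-0.15],
    [[-0.8,0,0],[0,0,0],-0.15],
    [[-0.9,0,0],[0,0,0],-0.15],
    [[-0.8,0,-0.5],[0,0,0],-0.15],
    [[-0.2,0,-1],[0,0,0],-0.15],
    [[0,0,-1],[0,0,0],-0.15],
    [[0,0,-0.6],[0,0,0],-0.15]
  ]
}}

```text
time_s: 51.15
ee_pos: [0.6185, 0.0427, 0.1267]
eef_rot: [3.139, 0.0, 1.614]
force: [0.4, -0.5, -1.9]
grip_width: 0.0432
grip_force: 29.9
```

Run:
```python
from slat import *
go(.549,-.2802,.0,3.0246)
```

```text
now 51.15 [0.6185 0.0427 0.1267] [3.1388e+00 1.0000e-04 1.6139e+00] F [ 0.4 -0.5 -1.9] w 0.0432 q6 -0.03
shift units [-10.65  -2.79   4.22] turn rz -11.76; after turn shift [  1.05 -10.96   4.22]
```

Emit:
{"api": "send_rows", "payload": {
  "motion": [
    [[-0.4,-0.1,0],[0,0,0],-0.15],
    [[-0.8,-0.2,0],[0,0,0],-0.15],
    [[-0.95,-0.25,0],[0,0,0],-0.15],
    [[-0.95,-0.25,0],[0,0,0],-0.15],
    [[-0.95,-0.25,0],[0,0,0],-0.15],
    [[-0.95,-0.25,0],[0,0,0],-0.15],
    [[-0.95,-0.25,0],[0,0,0],-0.15],
    [[-0.95,-0.25,0],[0,0,0],-0.15],
    [[-0.95,-0.25,0],[0,0,0],-0.15],
    [[-0.95,-0.25,0],[0,0,0],-0.15],
    [[-0.95,-0.25,0],[0,0,0],-0.15],
    [[-0.85,-0.24,0],[0,0,0],-0.15]
  ],
  "squeeze": 45
}}

```text
time_s: 52.35
ee_pos: [0.5466, -0.2796, 0.1224]
eef_rot: [-3.14, -0.001, 1.614]
force: [0.1, 0.5, -1.6]
grip_width: 0.043
grip_force: 44.9
```

Emit:
{"api": "send_rows", "payload": {
  "motion": [
    [[0,0,0],[0,0,-0.98],-0.15],
    [[0,0,0],[0,0,-0.98],-0.15],
    [[0,0,0],[0,0,-0.98],-0.15],
    [[0,0,0],[0,0,-0.98],-0.15],
    [[0,0,0],[0,0,-0.98],-0.15],
    [[0,0,0],[0,0,-0.98],-0.15],
    [[0,0,0],[0,0,-0.98],-0.15],
    [[0,0,0],[0,0,-0.98],-0.15],
    [[0,0,0],[0,0,-0.98],-0.15],
    [[0,0,0],[0,0,-0.98],-0.15],
    [[0,0,0],[0,0,-0.98],-0.15],
    [[0,0,0],[0,0,-0.98],-0.15]
  ]
}}

```text
time_s: 53.55
ee_pos: [0.5471, -0.2782, 0.1224]
eef_rot: [3.141, -0.002, 3.031]
force: [0.1, 0.9, -1.4]
grip_width: 0.0433
grip_force: 44.9
```

Run:
```python
from slat import *
go(.549,-.2802,-.019,3.0246)
o=get_obs();z=o['ee_pos'][2]+.0332-.0093+.014
for n in('scene','top'):
    c=camera(n);print(n,z,slat(c,z,.549,-.28,.14,.012))
    w=W(c);hsv=cv2.cvtColor(c['pixels'],cv2.COLOR_RGB2HSV)
    m=(hsv[...,0]>8)&(hsv[...,0]<35)&(hsv[...,1]>60)&(hsv[...,2]>90)&(abs(w[...,2]-z)<.03)&(np.hypot(w[...,0]-.549,w[...,1]+.28)<.13)
    for a,b in((.45,.5),(.5,.55),(.55,.6),(.6,.66)):
        q=w[m&(w[...,0]>a)&(w[...,0]<b)];print(len(q),np.median(q[:,2]).round(4) if len(q) else '')
```

```text
now 53.55 [ 0.5471 -0.2782  0.1224] [ 3.1409e+00 -1.8000e-03  3.0306e+00] F [ 0.1  0.9 -1.4] w 0.0433 q6 -1.99
shift units [-0.08 -0.06  4.71] turn rz 0.05; after turn shift [-0.07 -0.06  4.71]
scene 0.1602813587045168 (np.int32(1073), ((0.5777586102485657, -0.28038886189460754), (0.0447201244533062, 0.1521199643611908), 84.9769058227539))
62 0.1605
315 0.1603
356 0.1607
408 0.1605
top 0.1602813587045168 (np.int32(27), ((0.6317458152770996, -0.2653261721134186), (0.00817850697785616, 0.02861662209033966), 83.98418426513672))
0 
0 
0 
29 0.1585
```

Emit:
{"api": "send_rows", "payload": {
  "motion": [
    [[-0.04,-0.03,0.7],[0,0,0.05],-0.15],
    [[-0.03,-0.03,0.9],[0,0,0],-0.15],
    [[0,0,0.9],[0,0,0],-0.15],
    [[0,0,0.8],[0,0,0],-0.15],
    [[0,0,0.6],[0,0,0],-0.15],
    [[0,0,0.35],[0,0,0],-0.15],
    [[0,0,0.15],[0,0,0],-0.15],
    [[0,0,0],[0,0,0],-0.15]
  ]
}}

```text
time_s: 54.45
ee_pos: [0.55, -0.2797, -0.0083]
eef_rot: [3.141, -0.0, 3.019]
force: [-0.0, -0.5, -2.0]
grip_width: 0.0431
grip_force: 44.9
```

Emit:
{"api": "send_rows", "payload": {
  "motion": [
    [[0,0,0.1],[0,0,0],-0.15],
    [[0,0,0],[0,0,0],-0.15]
  ]
}}

```text
time_s: 54.65
ee_pos: [0.5504, -0.2797, -0.0106]
eef_rot: [-3.141, 0.001, 3.02]
force: [-0.1, -0.2, -1.9]
grip_width: 0.0429
grip_force: 44.9
```

Emit:
{"api": "send_rows", "payload": {
  "motion": [
    [[0,0,0.06],[0,0,0],-0.15],
    [[0,0,0],[0,0,0],-0.15]
  ]
}}

```text
time_s: 54.85
ee_pos: [0.5503, -0.2795, -0.0128]
eef_rot: [-3.142, 0.0, 3.02]
force: [-0.6, 0.5, -1.6]
grip_width: 0.0425
grip_force: 44.9
```

Emit:
{"api": "send_rows", "payload": {
  "motion": [
    [[0,0,0.08],[0,0,0],-0.15],
    [[0,0,0.06],[0,0,0],-0.15],
    [[0,0,0],[0,0,0],-0.15]
  ]
}}

```text
time_s: 55.15
ee_pos: [0.5501, -0.2794, -0.0174]
eef_rot: [3.141, -0.0, 3.02]
force: [0.4, -0.4, -1.2]
grip_width: 0.0429
grip_force: 44.9
```

Emit:
{"api": "send_rows", "payload": {
  "motion": [
    [[0,0,0.05],[0,0,0],-0.15],
    [[0,0,0],[0,0,0],-0.15]
  ]
}}

```text
time_s: 55.35
ee_pos: [0.5503, -0.2795, -0.0186]
eef_rot: [-3.142, 0.0, 3.02]
force: [1.0, -0.1, -1.7]
grip_width: 0.0432
grip_force: 44.9
```

Emit:
{"api": "send_rows", "payload": {
  "motion": [
    [[0,0,0.04],[0,0,0],-0.15],
    [[0,0,0],[0,0,0],-0.15]
  ]
}}

```text
time_s: 55.55
ee_pos: [0.5504, -0.2796, -0.0187]
eef_rot: [-3.141, 0.0, 3.02]
force: [-4.6, 3.0, 9.8]
grip_width: 0.0429
grip_force: 45.0
```

Touchdown on the tray floor. I release, lift and check.

Emit:
{"api": "send_rows", "payload": {
  "motion": [
    [[0,0,0],[0,0,0],-0.05],
    [[0,0,0],[0,0,0],0.1],
    [[0,0,0],[0,0,0],0.25],
    [[0,0,0],[0,0,0],0.25],
    [[0,0,-0.3],[0,0,0],0.25],
    [[0,0,-0.8],[0,0,0],0.25],
    [[0,0,-1],[0,0,0],0.25],
    [[0,0,-1],[0,0,0],0.25],
    [[0,0,-1],[0,0,0],0.25],
    [[0,0,-1],[0,0,0],0.25],
    [[0,0,-1],[0,0,0],0.25],
    [[0,0,0],[0,0,0],0.25]
  ]
}}

```text
time_s: 56.75
ee_pos: [0.5517, -0.2803, 0.1685]
eef_rot: [-3.139, 0.007, 3.02]
force: [0.1, 0.7, -0.4]
grip_width: 0.0584
grip_force: 0.0
```

Run:
```python
from slat import *
c=shot('scene','s12.png');print(slat(c,.019,.549,-.28,.12,.006));print('done',slat(c,.019,.572,-.188,.12,.006))
w=W(c);hsv=cv2.cvtColor(c['pixels'],cv2.COLOR_RGB2HSV)
f=(hsv[...,1]>140)&(hsv[...,0]>20)&(hsv[...,0]<35)&(w[...,2]>.015)&(np.hypot(w[...,0]-.56,w[...,1]+.235)<.16)
k,l,s,ce=cv2.connectedComponentsWithStats(f.astype(np.uint8))
for i in range(1,k):
    if s[i,4]>8: print(s[i,4],w[l==i].mean(0).round(4))
d=(c['pixels'].max(2)<60)&(w[...,2]>.27)&(w[...,2]<.36)&(abs(w[...,1]-.26)<.03)&(w[...,0]<.55)
print('lever grip',d.sum(),w[d].mean(0).round(4) if d.any() else '');o=get_obs();print(o['time_s'],o['ee_pos'],o['grip_force'])
```

```text
(np.int32(1133), ((0.5536163449287415, -0.2786243259906769), (0.04344859719276428, 0.20270882546901703), 84.12854766845703))
done (np.int32(1111), ((0.5733602643013, -0.18946310877799988), (0.04418506845831871, 0.2021159678697586), 82.08583068847656))
40 [ 0.4878 -0.1773  0.0248]
26 [ 0.4659 -0.27    0.0243]
51 [ 0.656  -0.2007  0.0251]
39 [ 0.6346 -0.2868  0.025 ]
lever grip 328 [0.5007 0.2545 0.3133]
56.8 [ 0.5509169  -0.27991223  0.16573914] 0.0
```

All good: the feet are at z = 0.025, the slat is flat in its place, the finished slat has not moved, and the lever is up.

```bash
python3 -c "
from station import *
print(hand_in())"
```

```text
the job is handed in; nothing more can be done
None
```

Both feet are pressed home and the slat lies flat, feet up, in its place in the tray beside the untouched finished slat, by my last camera check; I handed the job in at about 57 s, but the hand-in returned no verdict.

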